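# Set a sine plate to 15 degrees and load bevelled inserts in its nest

### The job

Set the sine plate to 15 degrees: lift its hinged top, stack flat on the base, under the roller, the two gauge blocks that together make the right height, then lower the top until its roller rests on the stack. Then seat every bevelled insert on the bench in the nest on the plate, one to a pocket, flat on the pocket floor with the thick end towards the hinge, so that the bevelled faces come out level. Leave the third gauge block and the other things on the bench alone.

Things in the scene. Friction and masses are not known exactly. Their poses are not given: they have to be found in the camera images.
- sine_base: Fixed steel base of the sine plate, 310 x 90 x 22 mm. Origin: centre of the underside; x along its length from hinge end to free end. Hinge axis at x = -125 mm, 34 mm above the bench; at 15 degrees the roller lands at x = +68 mm. The flat top runs on to x = +155 mm, so blocks can lie lengthwise with the inner end under the roller and the outer end standing out for the gripper.
- sine_top (a joint): Angle (rad) of the hinged top: 0 flat, 0.262 is 15 degrees, stop at 0.78. Plate 228 x 90 x 16 mm, 1.1 kg. Roller centre 200 mm from the hinge axis; at 0 the roller touches the base, so the stack height is 200 mm x sin(angle). Stiff friction hinge: it stays where left (sinks under 0.1 degree a second); about 15 N up at the bar lifts it, 3 N down lowers it.
- hinge (a point): Middle of the hinge axis of the top.
- roller (a point): Centre of the roller under the free end of the top (12 mm radius, 76 mm long, parallel to the hinge axis).
- bar (a point): Gripping point on the lifting bar, a round steel bar 14 mm in diameter that sticks 61 mm out of the robot's side of the top, parallel to the hinge axis; the point is on the bar's axis, 32 mm out from the plate's side, 185 mm from the hinge along the plate and 13 mm above the plane of hinge and roller axes. x points along the plate away from the hinge.
- pocket1 (a point): Floor centre of the first, nearest the hinge, pocket of the nest. The three pockets are alike and in line along the plate: 64 mm (along x) by 44 mm, floor flat, walls 7 mm high, 6 mm thick. x points from the hinge towards the free end, y across the plate, z square up out of the floor; it tilts with the plate.
- pocket2 (a point): Floor centre of the middle pocket of the nest. The three pockets are alike and in line along the plate: 64 mm (along x) by 44 mm, floor flat, walls 7 mm high, 6 mm thick. x points from the hinge towards the free end, y across the plate, z square up out of the floor; it tilts with the plate.
- pocket3 (a point): Floor centre of the last, nearest the free end, pocket of the nest. The three pockets are alike and in line along the plate: 64 mm (along x) by 44 mm, floor flat, walls 7 mm high, 6 mm thick. x points from the hinge towards the free end, y across the plate, z square up out of the floor; it tilts with the plate.
- gauge_12: Gauge block, ground steel slab 90 x 32 mm, exactly 12.0 mm thick, lying flat on the bench at the right. 0.27 kg. Origin: centre of the underside; x along the 90 mm, z up through the thickness.
- gauge_20: Gauge block, ground steel slab 90 x 32 mm, exactly 20.0 mm thick, lying flat on the bench at the right. 0.45 kg. Origin: centre of the underside; x along the 90 mm, z up through the thickness.
- gauge_32: Gauge block, ground steel slab 90 x 32 mm, exactly 31.8 mm thick, lying flat on the bench at the right. 0.71 kg. Origin: centre of the underside; x along the 90 mm, z up through the thickness.
- insert1: Bevelled steel die insert (all alike, two or three present), 60 x 40 mm, sides and ends square to the flat underside; its top slopes at 15 degrees along the length, from 32 mm high at the thick end to 16 mm at the thin end. 0.45 kg. Origin: centre of the underside; x along the length from thick to thin end; y across the 40 mm; z up.
- insert1_thin (a point): On insert1: middle of the lower edge of its thin end, 30 mm along x from its origin.
- insert2: Bevelled steel die insert (all alike, two or three present), 60 x 40 mm, sides and ends square to the flat underside; its top slopes at 15 degrees along the length, from 32 mm high at the thick end to 16 mm at the thin end. 0.45 kg. Origin: centre of the underside; x along the length from thick to thin end; y across the 40 mm; z up.
- insert2_thin (a point): On insert2: middle of the lower edge of its thin end, 30 mm along x from its origin.
- insert3: Bevelled steel die insert (all alike, two or three present), 60 x 40 mm, sides and ends square to the flat underside; its top slopes at 15 degrees along the length, from 32 mm high at the thick end to 16 mm at the thin end. 0.45 kg. Origin: centre of the underside; x along the length from thick to thin end; y across the 40 mm; z up.
- insert3_thin (a point): On insert3: middle of the lower edge of its thin end, 30 mm along x from its origin.
- hammer: Hammer lying behind the sine plate, not needed.
- screwdriver: Screwdriver lying near the robot, not needed.
- brush: Bench brush lying near the robot, not needed.
- spanner: Open-ended spanner on the left, not needed.
- oil_can: Green tin 60 mm in diameter, 130 mm tall, standing at the back left, not needed.
- vee_block: Dark steel vee block 70 x 50 x 46 mm at the back right, not needed.
Not all that is in view belongs to the job. What is shaped like the gauge_32 but pink or yellow is not meant.

How it is judged (in metres and radians):
On the way, in this order (a step that is already met when the one before it is completed fails the run):
1. the hinged top is lifted clear of the stack's height (value of joint sine_top above 0.34 rad), for 0.2 s.
2. the 20 mm and the 31.8 mm gauge blocks lie flat one on the other on the base, under the raised top's landing place (((x of gauge_20 in the frame of sine_base between 0.02 and 0.116 m and y of gauge_20 in the frame of sine_base between -0.035 and 0.035 m and height (world z) of gauge_20 between 0.019 and 0.025 m and angle between each of gauge_20, gauge_32's own z axis and vertical below 0.06 rad and x of gauge_32 in the frame of sine_base between 0.02 and 0.116 m and y of gauge_32 in the frame of sine_base between -0.035 and 0.035 m and height (world z) of gauge_32 between 0.039 and 0.045 m) or (x of gauge_32 in the frame of sine_base between 0.02 and 0.116 m and y of gauge_32 in the frame of sine_base between -0.035 and 0.035 m and height (world z) of gauge_32 between 0.019 and 0.025 m and angle between each of gauge_32, gauge_20's own z axis and vertical below 0.06 rad and x of gauge_20 in the frame of sine_base between 0.02 and 0.116 m and y of gauge_20 in the frame of sine_base between -0.035 and 0.035 m and height (world z) of gauge_20 between 0.0508 and 0.0568 m)) and value of joint sine_top above 0.285 rad), for 0.3 s.
3. with the nest still empty, the roller rests on the stack and the top stands at 15 degrees (((x of gauge_20 in the frame of sine_base between 0.02 and 0.116 m and y of gauge_20 in the frame of sine_base between -0.035 and 0.035 m and height (world z) of gauge_20 between 0.019 and 0.025 m and angle between each of gauge_20, gauge_32's own z axis and vertical below 0.06 rad and x of gauge_32 in the frame of sine_base between 0.02 and 0.116 m and y of gauge_32 in the frame of sine_base between -0.035 and 0.035 m and height (world z) of gauge_32 between 0.039 and 0.045 m) or (x of gauge_32 in the frame of sine_base between 0.02 and 0.116 m and y of gauge_32 in the frame of sine_base between -0.035 and 0.035 m and height (world z) of gauge_32 between 0.019 and 0.025 m and angle between each of gauge_32, gauge_20's own z axis and vertical below 0.06 rad and x of gauge_20 in the frame of sine_base between 0.02 and 0.116 m and y of gauge_20 in the frame of sine_base between -0.035 and 0.035 m and height (world z) of gauge_20 between 0.0508 and 0.0568 m)) and (contact force between sine_top and gauge_20 above 0.5 N or contact force between sine_top and gauge_32 above 0.5 N) and value of joint sine_top between 0.2475 and 0.2765 rad and distance between each of insert1, insert2, insert3 and pocket2 above 0.12 m), for 0.5 s.
4. every insert present is seated in the nest (((x of insert1 in the frame of pocket1 between -0.004 and 0.004 m and y of insert1 in the frame of pocket1 between -0.004 and 0.004 m and z of insert1 in the frame of pocket1 between -0.003 and 0.0025 m and angle between the z axis of insert1 and the z axis of pocket1, either way round below 0.05 rad and x of insert1_thin in the frame of pocket1 above 0.024 m) or (x of insert1 in the frame of pocket2 between -0.004 and 0.004 m and y of insert1 in the frame of pocket2 between -0.004 and 0.004 m and z of insert1 in the frame of pocket2 between -0.003 and 0.0025 m and angle between the z axis of insert1 and the z axis of pocket2, either way round below 0.05 rad and x of insert1_thin in the frame of pocket2 above 0.024 m) or (x of insert1 in the frame of pocket3 between -0.004 and 0.004 m and y of insert1 in the frame of pocket3 between -0.004 and 0.004 m and z of insert1 in the frame of pocket3 between -0.003 and 0.0025 m and angle between the z axis of insert1 and the z axis of pocket3, either way round below 0.05 rad and x of insert1_thin in the frame of pocket3 above 0.024 m)) and linear speed of each of insert1, insert2, insert3 below 0.02 m/s and ((x of insert2 in the frame of pocket1 between -0.004 and 0.004 m and y of insert2 in the frame of pocket1 between -0.004 and 0.004 m and z of insert2 in the frame of pocket1 between -0.003 and 0.0025 m and angle between the z axis of insert2 and the z axis of pocket1, either way round below 0.05 rad and x of insert2_thin in the frame of pocket1 above 0.024 m) or (x of insert2 in the frame of pocket2 between -0.004 and 0.004 m and y of insert2 in the frame of pocket2 between -0.004 and 0.004 m and z of insert2 in the frame of pocket2 between -0.003 and 0.0025 m and angle between the z axis of insert2 and the z axis of pocket2, either way round below 0.05 rad and x of insert2_thin in the frame of pocket2 above 0.024 m) or (x of insert2 in the frame of pocket3 between -0.004 and 0.004 m and y of insert2 in the frame of pocket3 between -0.004 and 0.004 m and z of insert2 in the frame of pocket3 between -0.003 and 0.0025 m and angle between the z axis of insert2 and the z axis of pocket3, either way round below 0.05 rad and x of insert2_thin in the frame of pocket3 above 0.024 m)) and ((x of insert3 in the frame of pocket1 between -0.004 and 0.004 m and y of insert3 in the frame of pocket1 between -0.004 and 0.004 m and z of insert3 in the frame of pocket1 between -0.003 and 0.0025 m and angle between the z axis of insert3 and the z axis of pocket1, either way round below 0.05 rad and x of insert3_thin in the frame of pocket1 above 0.024 m) or (x of insert3 in the frame of pocket2 between -0.004 and 0.004 m and y of insert3 in the frame of pocket2 between -0.004 and 0.004 m and z of insert3 in the frame of pocket2 between -0.003 and 0.0025 m and angle between the z axis of insert3 and the z axis of pocket2, either way round below 0.05 rad and x of insert3_thin in the frame of pocket2 above 0.024 m) or (x of insert3 in the frame of pocket3 between -0.004 and 0.004 m and y of insert3 in the frame of pocket3 between -0.004 and 0.004 m and z of insert3 in the frame of pocket3 between -0.003 and 0.0025 m and angle between the z axis of insert3 and the z axis of pocket3, either way round below 0.05 rad and x of insert3_thin in the frame of pocket3 above 0.024 m))), for 0.2 s.
At the end, for the whole second after the job is handed in: Roller resting on the 20 and 31.8 mm blocks, stacked flat on the base in either order; top at 15 degrees within 0.8; every insert present at rest in its own pocket, flat (3 degrees, 2.5 mm), within 4 mm of centre, thick end to the hinge (all of step 4 and ((x of gauge_20 in the frame of sine_base between 0.02 and 0.116 m and y of gauge_20 in the frame of sine_base between -0.035 and 0.035 m and height (world z) of gauge_20 between 0.019 and 0.025 m and angle between each of gauge_20, gauge_32's own z axis and vertical below 0.06 rad and x of gauge_32 in the frame of sine_base between 0.02 and 0.116 m and y of gauge_32 in the frame of sine_base between -0.035 and 0.035 m and height (world z) of gauge_32 between 0.039 and 0.045 m) or (x of gauge_32 in the frame of sine_base between 0.02 and 0.116 m and y of gauge_32 in the frame of sine_base between -0.035 and 0.035 m and height (world z) of gauge_32 between 0.019 and 0.025 m and angle between each of gauge_32, gauge_20's own z axis and vertical below 0.06 rad and x of gauge_20 in the frame of sine_base between 0.02 and 0.116 m and y of gauge_20 in the frame of sine_base between -0.035 and 0.035 m and height (world z) of gauge_20 between 0.0508 and 0.0568 m)) and (contact force between sine_top and gauge_20 above 0.5 N or contact force between sine_top and gauge_32 above 0.5 N) and value of joint sine_top between 0.2475 and 0.2765 rad and velocity of joint sine_top between -0.05 and 0.05 rad/s); the robot touches nothing.
It fails at once if a thing that is not needed (hammer, screwdriver, brush, spanner, oil tin, vee block, 12 mm gauge block) is pushed about: moved more than 4 cm (distance of any of hammer, screwdriver, brush, spanner, oil_can, vee_block, gauge_12 from where it was at the start of the episode above 0.04 m).
Of insert1, insert2, insert3 only 2 to 3 are there at a start; the rules pass over those that are not, and their reading is None.
At some moment in a run one of insert1, insert2, insert3 may be knocked a few centimetres aside while the robot is not near it.
Once in a run the grip may slacken for a moment while it holds something.
It also fails if it takes over 210 s, if anything falls off the work surface, if the arm or the gripper's body presses on something with over 40 N, if the wrist force passes 120 N, or if a joint passes its speed limit or range.

### The arm

A 7-joint arm with a two-finger parallel gripper is mounted at the origin on the work surface. World frame = base frame: x ahead of the robot, y to its left, z up, the work surface at z = 0. Lengths are in m, angles in degrees, forces in N, time in s.
With the tool pointing down it reaches from about 0.4 to 0.925 m from the base axis. Payload 4.1 kg.
Tool frame: the origin (TCP) lies midway between the tips of the shut fingers; the grasp point (between the pads) lies 19 mm behind it (bot.pinch_z is the distance from the TCP to the grasp point, in m); z points along the fingers, x is the direction in which the jaws open and shut, and the axes are right-handed (so a half turn about z gives the same grasp; the last joint's range is limited). The gripper opens to 85 mm and grips with 20 to 120 N. Pads are 22 mm wide; open, the fingers measure 114 mm over their backs; the gripper's body (76 mm by 85 mm) begins 54 mm behind the grasp point. The pads swing forward as they close: fully open they stand 13 mm farther back than shut.
Start: joints at [-80.615, 22.827, 2.584, 88.041, -1.071, 69.15, -2.905], TCP at [0.169, 0.628, 0.231] pointing down, gripper open.
Joint ranges: [-161.44, 161.44], [-28.35, 127.94], [-78.24, 83.42], [0, 140.83], [-78.03, 258.03], [13.02, 114.36], [-168.23, 168.23]. Speed limits (degrees/s): [147.25, 147.25, 180, 180, 180, 180, 180].

### API

Orientations are given as a 3x3 rotation matrix whose columns are the frame's x, y, z axes.
In Python, from rig import readout, optics, bot gives the robot as it stands.
- The arm moves only by the shell command python3 -m inch 'ROWS' [FORCE]. ROWS is a JSON object of lists of equal length, an entry for each row: "dr": the turn, a rotation vector about the tool's x, y, z in degrees, a list of three; "dp": the shift along the tool's x, y, z in cm, a list of three; "grip": the closure, from -1 (fully open) to 1 (shut). A call has 1 to 10 rows; each row is the pose to reach, as a shift and turn from the pose commanded when the call began, along the tool's axes at that moment; what a row does not reach only later rows make up. A row lasts 1/8 s, in which the tool goes at most 62.5 mm and 10.7 degrees, less where a joint would pass 70% of its speed; a pose out of reach is approached as far as the arm can. A call with a gripper value outside its range is refused whole. The fingers move at their own pace and stop on an object; FORCE is the grip in N (left out, the last holds). Time passes only in rows, so rows that repeat a pose let the fingers close. It gives the time, the measured TCP pose, the force and the opening at its end, in the units of the state.
- readout.state(): the state, without advancing time (a new reading comes with each control period).
- optics.snapshot(name): name is "scene" or "top" or "wrist"; returns a dict with "frame" (420x560x3 uint8, red, green, blue), "fx", "fy", "cx", "cy" (pixels), "extrinsics" (4x4, takes a point from world to camera coordinates); the wrist camera has in their place "tool_from_camera" (4x4, takes a point from camera to tool coordinates, whose origin is the TCP and whose axes are the tool frame's). Camera axes: x right, y down, z forward; pixel columns grow to the right and rows downward; lengths in m; the calibration is good to about 2 mm. A picture is of the moment at which its call begins: read the wrist's pose just before it. There is no depth.
- bot.job_done(): hands the job in, once; it reports no verdict.
The state is a dict: "time_s": time; "q": joint angles; "qd": joint speeds; "effort": joint torques, N m; "ee_pos": TCP position; "ee_rot": TCP orientation; "wrist_force": force on the tool from outside, world axes, zero at the start; "torque": the same for the moment, N m; "opening": finger opening in m.
Only numpy, scipy, OpenCV 4.12 (cv2) and the standard library are available. Lean on these libraries where they do the work, as an engineer would, in place of code of your own. Each camera call takes 0.05 s, during which the arm holds its last target. There are 200 camera calls.

## Working session

There is one attempt and no reset: what is moved stays moved. The work goes in short steps, Python scripts to look and compute and a shell command to move; the robot and the scene stay as the last step left them, time stands still between calls to the robot, and variables do not carry over. Pictures are saved under pics/ and viewed, about 12 in all and at most 16, crops included, and the job is handed in when it is done.

```bash
ls; mkdir -p pics; cat > h.py <<'E'
import numpy as np, cv2, json
from rig import readout, optics, bot
def snap(n,f=None):
    st=readout.state(); s=optics.snapshot(n)
    if 'extrinsics' in s: T=np.linalg.inv(np.array(s['extrinsics']))
    else:
        W=np.eye(4); W[:3,:3]=st['ee_rot']; W[:3,3]=st['ee_pos']; T=W@np.array(s['tool_from_camera'])
    s['T']=T; s['st']=st
    if f: cv2.imwrite('pics/'+f+'.png',s['frame'][:,:,::-1]); np.savez('pics/'+f+'.npz',frame=s['frame'],T=T,K=[s['fx'],s['fy'],s['cx'],s['cy']])
    return s
def load(f):
    d=np.load('pics/'+f+'.npz'); s=dict(frame=d['frame'],T=d['T']); s['fx'],s['fy'],s['cx'],s['cy']=d['K']; return s
def ray(s,p,z):
    "pixel -> world on plane z"
    d=s['T'][:3,:3]@np.array([(p[0]-s['cx'])/s['fx'],(p[1]-s['cy'])/s['fy'],1.]); o=s['T'][:3,3]
    return o+d*(z-o[2])/d[2]
def proj(s,P):
    c=np.linalg.inv(s['T'])@np.append(P,1); return np.array([s['fx']*c[0]/c[2]+s['cx'],s['fy']*c[1]/c[2]+s['cy']])
def st():
    s=readout.state(); print(s['time_s'],np.round(s['ee_pos'],4),np.round(s['ee_rot'],3).tolist(),np.round(s['q'],0),np.round(s['wrist_force'],1),s['opening'])
def goal(P,ang=None,R=None):
    "print dp(cm), dr(deg) to put TCP at P with tool x at yaw ang (deg), pointing down"
    from scipy.spatial.transform import Rotation as Ro
    s=readout.state(); R0=np.array(s['ee_rot']); dp=R0.T@(np.array(P)-s['ee_pos'])*100
    if ang is not None:
        a=np.radians(ang); R=np.array([[np.cos(a),np.sin(a),0],[np.sin(a),-np.cos(a),0],[0,0,-1]])
    dr=Ro.from_matrix(R0.T@R).as_rotvec(degrees=True) if R is not None else [0,0,0]
    print('dp',np.round(dp,2),'dr',np.round(dr,2))
E
python3 - <<'E'
from h import *
st()
for n in ['scene','top','wrist']:
    s=snap(n,n+'0'); print(n,np.round(s['T'],3).tolist(),s['fx'],s['cx'],s['cy'])
print(bot.pinch_z)
E
```

```text
pics
0.0 [0.1687 0.6271 0.2302] [[0.26, 0.966, -0.0], [0.966, -0.26, -0.002], [-0.002, 0.0, -1.0]] [-81.  23.   3.  88.  -1.  69.  -3.] [-0.1  0.3  0. ] 0.08567895665665343
scene [[-0.731, 0.53, -0.43, 1.161], [0.683, 0.574, -0.453, 0.651], [0.007, -0.624, -0.781, 1.231], [0.0, 0.0, 0.0, 1.0]] 440.40788756780887 276.0649263757172 212.55103079891148
top [[0.023, -0.989, 0.143, 0.307], [-1.0, -0.023, -0.002, -0.027], [0.005, -0.143, -0.99, 1.607], [0.0, 0.0, 0.0, 1.0]] 439.18223564248524 282.07519801518146 211.13384357776656
wrist [[0.26, 0.93, 0.262, 0.103], [0.966, -0.25, -0.072, 0.646], [-0.002, 0.271, -0.963, 0.373], [0.0, 0.0, 0.0, 1.0]] 346.58100811959736 277.6410981094423 205.69933237046212
0.0187
```

```bash
python3 -m inch --help | head -30
```

```text
invalid input: not JSON, or not a number
```

View pics/top0.png

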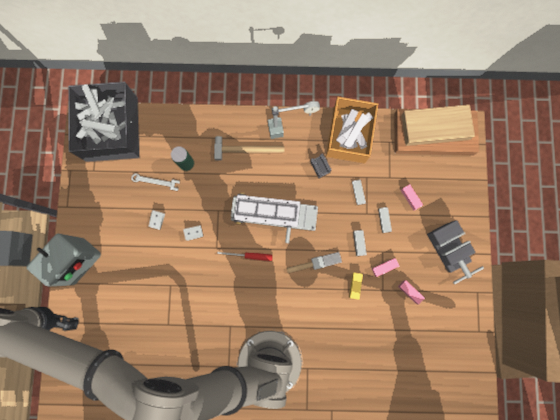

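View pics/scene0.png

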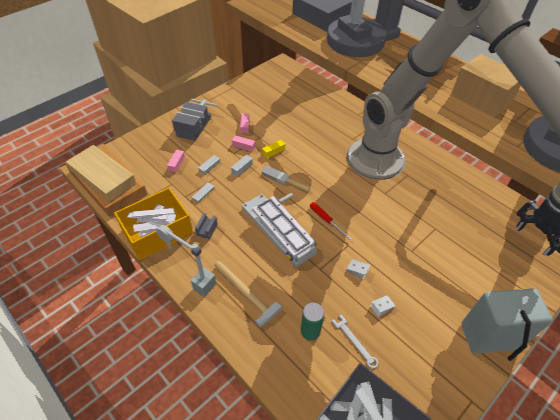

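The top view shows the sine plate at (270,215) with its bar at (289,235), inserts at (157,220) and (193,233), and grey gauge blocks at (359,192), (385,220) and (360,243). The arm is at the left, clear of the work.

```bash
python3 - <<'E'
from h import *
t=load('top0'); s=load('scene0')
for n,p,z in [('ins a',(157,220),.02),('ins b',(193,233),.02),('g1',(359,192),.02),('g2',(385,220),.02),('g3',(360,243),.02),('bar',(289,236),.05),('baseR',(317,217),.02),('baseL',(232,211),.04)]: print(n,ray(t,p,z).round(3), proj(s,ray(t,p,z)).round())
a=cv2.resize(s['frame'][140:215,160:290],None,fx=4.6,fy=4.6,interpolation=cv2.INTER_CUBIC)[:300]
b=cv2.resize(t['frame'][180:260,225:325],None,fx=3.75,fy=3.75,interpolation=cv2.INTER_CUBIC)
c=cv2.resize(t['frame'][180:260,135:235],None,fx=3.75,fy=3.75,interpolation=cv2.INTER_CUBIC)
a=a[:300]; o=np.zeros((600,800,3),np.uint8); o[:a.shape[0],:a.shape[1]]=a[:,:800]; o[300:600,:375]=b; o[300:600,400:775]=c
cv2.imwrite('pics/crop1.png',o[:,:,::-1])
E
```

```text
ins a [0.494 0.423 0.02 ] [383. 302.]
ins b [0.449 0.29  0.02 ] [359. 266.]
g1 [ 0.615 -0.312  0.02 ] [204. 189.]
g2 [ 0.513 -0.406  0.02 ] [210. 162.]
g3 [ 0.427 -0.315  0.02 ] [242. 164.]
bar [ 0.444 -0.057  0.05 ] [286. 199.]
baseR [ 0.518 -0.158  0.02 ] [251. 199.]
baseL [0.53 0.15 0.04] [310. 250.]
```

View pics/crop1.png

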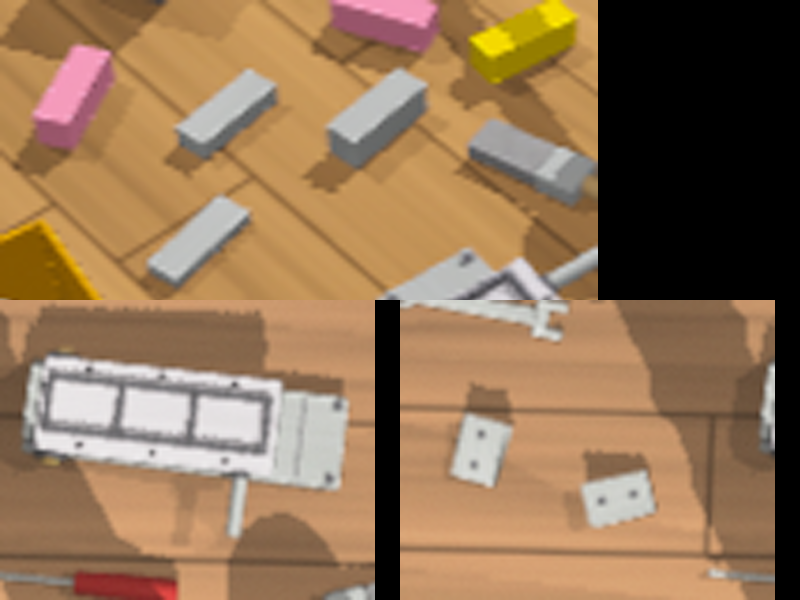

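The three blocks are told apart by their visible thickness: g1 is 12 mm, g2 is 20 mm and g3 is 31.8 mm. There are two inserts on the left. The hinge is at the left and the bar sticks out towards the robot. I'll go over the inserts first, then the plate.

```bash
python3 - <<'E'
from h import *
goal([.40,.36,.30],80)
E
```

```text
dp [-19.81  29.28  -6.92] dr [ 0.    0.09 -5.05]
```

```bash
python3 -m inch '{"dr":[[0,0,-1],[0,0,-2],[0,0,-3],[0,0,-4],[0,0,-5],[0,0,-5],[0,0,-5],[0,0,-5]],"dp":[[-2,3,-2],[-5,7.5,-4],[-8.5,12.5,-7],[-12,17.5,-7],[-15.5,22.5,-7],[-18,26.5,-7],[-19.8,29.3,-7],[-19.8,29.3,-7]],"grip":[-1,-1,-1,-1,-1,-1,-1,-1]}'
python3 - <<'E'
from h import *
st(); s=snap('wrist','w1')
goal([.42,-.06,.30],85)
E
```

```text
time_s: 1.15
ee_pos: [0.4026, 0.3573, 0.3013]
ee_rot: [[0.181, 0.983, 0.001], [0.983, -0.181, -0.001], [-0.001, 0.001, -1.0]]
wrist_force: [-0.6, 1.1, -0.3]
opening: 0.0855
1.15 [0.4026 0.3573 0.3013] [[0.181, 0.983, 0.001], [0.983, -0.181, -0.001], [-0.001, 0.001, -1.0]] [-57.   9.  13.  98.  -2.  74.  35.] [-0.6  1.1 -0.3] 0.08553655085452397
dp [-40.95   9.32   0.11] dr [-0.02 -0.01 -5.21]
```

View pics/w1.png

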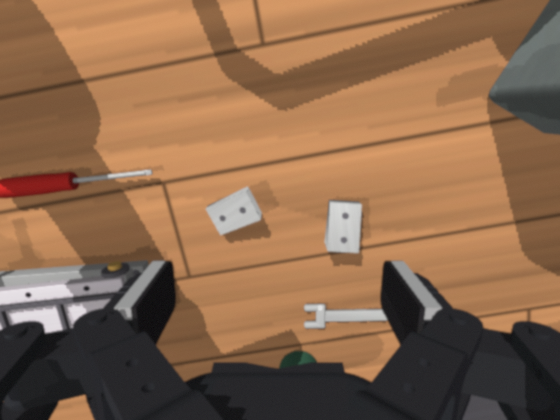

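The wrist picture shows the two inserts at (234,212) and (344,228), clearly visible, with the screwdriver, spanner and plate edge around them. The camera looks towards the robot from the tool, so for the plate I place the tool beyond it.

```bash
python3 - <<'E'
from h import *
s=load('w1')
for p in [(234,212),(344,228),(278,206)]: print(ray(s,p,.02).round(3))
goal([.56,-.03,.36],85)
E
```

```text
[0.451 0.292 0.02 ]
[0.498 0.427 0.02 ]
[0.454 0.349 0.02 ]
dp [-35.52  22.57  -5.89] dr [-0.02 -0.01 -5.21]
```

```bash
python3 -m inch '{"dr":[[0,0,-1],[0,0,-2],[0,0,-3],[0,0,-4],[0,0,-5],[0,0,-5],[0,0,-5],[0,0,-5],[0,0,-5]],"dp":[[-3,0,-1],[-8,1,-2],[-13.5,2.5,-3.5],[-19,5,-4.5],[-24.5,7,-5.5],[-29.5,9,-6],[-33.5,11,-6],[-36,12,-6],[-36,12,-6]],"grip":[-1,-1,-1,-1,-1,-1,-1,-1,-1]}'
python3 - <<'E'
from h import *
st(); s=snap('wrist','w2')
E
```

```text
time_s: 2.33
ee_pos: [0.4558, -0.0154, 0.3614]
ee_rot: [[0.09, 0.996, 0.0], [0.996, -0.09, 0.0], [0.0, 0.0, -1.0]]
wrist_force: [-0.5, -0.1, -0.3]
opening: 0.0853
2.325 [ 0.4558 -0.0154  0.3614] [[0.09, 0.996, 0.0], [0.996, -0.09, 0.0], [0.0, 0.0, -1.0]] [-39.  -3.  34. 102.   2.  81.  80.] [-0.5 -0.1 -0.3] 0.08526624019802469
```

View pics/w2.png

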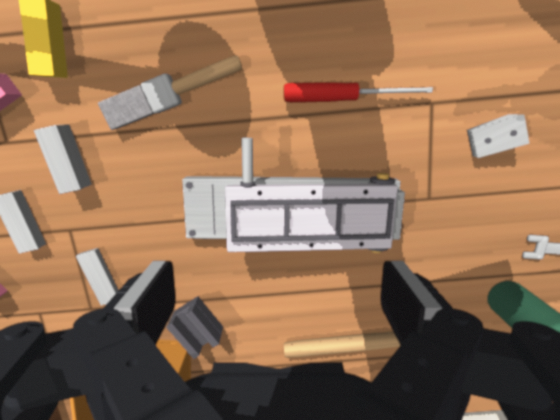

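The picture shows the base's free end with corners at (183,178) and (185,240), the bar from (248,138) to (246,184), the nest pockets at (262,221), (313,220) and (366,218), and the hinge on the right.

```bash
python3 - <<'E'
from h import *
s=load('w2')
g=cv2.cvtColor(s['frame'],cv2.COLOR_RGB2GRAY)
for n,p,z in [('bc1',(183,178),.022),('bc2',(185,240),.022),('bar tip',(248,138),.047),('bar root',(246,184),.047),('pl1',(226,187),.055),('pl2',(228,251),.055),('hb',(404,192),.022),('hb2',(404,238),.022),('scr1',(260,192),.055),('scr2',(366,191),.055),('scr3',(260,246),.055),('scr4',(361,243),.055)]: print(n,ray(s,p,z).round(4))
b=ray(s,(385,220),.06)
hsv=cv2.cvtColor(s['frame'],cv2.COLOR_RGB2HSV)
m=((hsv[...,1]<45)&(hsv[...,2]>110)).astype(np.uint8)
n,l,stt,c=cv2.connectedComponentsWithStats(m)
for i in range(1,n):
    if stt[i,4]>300: 
        pts=np.argwhere(l==i)[:,::-1].astype(np.float32); print(stt[i],cv2.minAreaRect(pts))
E
```

```text
bc1 [ 0.4705 -0.1502  0.022 ]
bc2 [ 0.5633 -0.1626  0.022 ]
bar tip [ 0.4217 -0.0503  0.047 ]
bar root [ 0.482  -0.0599  0.047 ]
pl1 [ 0.482  -0.0858  0.055 ]
pl2 [ 0.573 -0.095  0.055]
hb [0.5191 0.1607 0.022 ]
hb2 [0.5895 0.1612 0.022 ]
scr1 [ 0.4928 -0.0417  0.055 ]
scr2 [0.5042 0.0987 0.055 ]
scr3 [ 0.5696 -0.0497  0.055 ]
scr4 [0.5778 0.0902 0.055 ]
[  99   74   79   55 2263] ((138.1507110595703, 102.05717468261719), (32.78357696533203, 73.8200454711914), 65.77225494384766)
[ 468  115   61   43 1780] ((498.4633483886719, 134.7110137939453), (32.85344314575195, 58.52318572998047), 73.3007583618164)
[  35  126   46   67 1558] ((57.230377197265625, 159.29385375976562), (71.0345687866211, 23.321491241455078), 69.10223388671875)
[  183   138   221   114 12142] ((293.0, 194.5), (113.0, 220.0), 90.0)
[   0  192   39   61 1219] ((15.540958404541016, 223.07302856445312), (63.89112854003906, 22.0302734375), 66.42530059814453)
[ 341  203   47   32 1386] ((364.0, 218.5), (31.0, 46.0), 90.0)
[523 235  37  24 532] ((541.0, 246.5), (23.0, 36.0), 90.0)
[  76  249   40   56 1076] ((98.0, 276.0000305175781), (57.24333572387695, 22.360679626464844), 63.43495178222656)
[114 261  51  57 810] ((140.63998413085938, 286.4800109863281), (18.0, 67.5999984741211), 36.869895935058594)
[462 411  45   9 322] ((484.0, 415.0), (44.0, 8.0), 0.0)
```

```bash
python3 - <<'E'
from h import *
goal([.4405,-.0525,.030],84.8)
E
```

```text
dp [-4.03 -1.16 33.12] dr [-0.02 -0.05  0.2 ]
```

```bash
python3 -m inch '{"dr":[[0,0,0],[0,0,0],[0,0,0],[0,0,0],[0,0,0],[0,0,0],[0,0,0],[0,0,0],[0,0,0],[0,0,0]],"dp":[[-2,-0.6,4],[-4,-1.2,9.5],[-4,-1.2,15],[-4,-1.2,21],[-4,-1.2,27],[-4,-1.2,31],[-4,-1.2,33.1],[-4,-1.2,33.1],[-4,-1.2,33.1],[-4,-1.2,33.1]],"grip":[-1,-1,-1,-1,-1,-1,-1,1,1,1]}' 60
python3 -m inch '{"dr":[[0,0,0],[0,0,0],[0,0,0]],"dp":[[0,0,0],[0,0,0],[0,0,0]],"grip":[1,1,1]}'
```

```text
time_s: 3.62
ee_pos: [0.4413, -0.0531, 0.0313]
ee_rot: [[0.087, 0.996, 0.002], [0.996, -0.087, 0.001], [0.001, 0.002, -1.0]]
wrist_force: [-0.5, -0.3, 0.6]
opening: 0.0323
time_s: 4.0
ee_pos: [0.441, -0.0531, 0.0307]
ee_rot: [[0.088, 0.996, 0.001], [0.996, -0.088, 0.001], [0.001, 0.001, -1.0]]
wrist_force: [1.3, 3.2, 1.5]
opening: 0.0126
```

```bash
python3 -m inch '{"dr":[[0,0,0],[0,0,0],[0,0,0],[0,0,0],[0,0,0],[0,0,0],[0,0,0],[0,0,0],[0,0,0],[0,0,0]],"dp":[[0.05,0,-0.9],[0.2,0,-1.8],[0.6,0,-3.65],[1.2,0,-5.4],[1.6,0,-6.3],[2,0,-7.1],[2.4,0,-7.9],[2.9,0,-8.7],[3.4,0,-9.5],[4,0,-10.2]],"grip":[1,1,1,1,1,1,1,1,1,1]}'
python3 -m inch '{"dr":[[0,0,0],[0,0,0],[0,0,0]],"dp":[[0,0,0],[0,0,0],[0,0,0]],"grip":[1,1,1]}'
```

```text
time_s: 5.25
ee_pos: [0.4453, -0.0089, 0.1302]
ee_rot: [[0.085, 0.996, 0.005], [0.996, -0.085, 0.003], [0.004, 0.005, -1.0]]
wrist_force: [13.7, 11.9, -30.6]
opening: 0.0122
time_s: 5.62
ee_pos: [0.4454, -0.0082, 0.1309]
ee_rot: [[0.085, 0.996, 0.004], [0.996, -0.085, 0.005], [0.006, 0.004, -1.0]]
wrist_force: [10.1, 13.7, -20.4]
opening: 0.0126
```

```bash
python3 -m inch '{"dr":[[0,0,0],[0,0,0],[0,0,0],[0,0,0],[0,0,0],[0,0,0]],"dp":[[0,0,0],[0,0,0],[0,0,-2],[0,0,-6],[0,0,-11],[0,0,-14]],"grip":[-1,-1,-1,-1,-1,-1]}'
python3 - <<'E'
from h import *
snap('top','t2'); snap('scene','s2')
goal([.41,-.33,.27],70)
g=load('w2')
for p in [(57,159),(15,223),(98,276)]: print(ray(g,p,.02).round(3))
E
```

```text
time_s: 6.38
ee_pos: [0.4443, -0.0153, 0.2747]
ee_rot: [[0.09, 0.996, 0.003], [0.996, -0.09, 0.001], [0.001, 0.003, -1.0]]
wrist_force: [0.1, 0.6, 0.2]
opening: 0.0857
dp [-31.7   -0.75   0.48] dr [ 0.36 -0.2  14.86]
[ 0.428 -0.322  0.02 ]
[ 0.515 -0.408  0.02 ]
[ 0.61  -0.306  0.02 ]
```

View pics/s2.png

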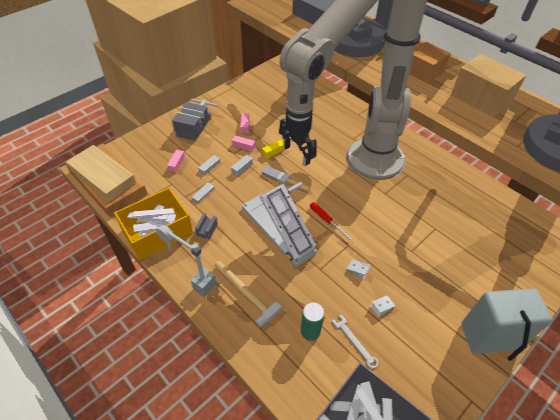

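The raised top is clearly visible at (285,222) with the base's free end clear at (265,225); nothing else has moved. Next is the 31.8 mm block.

```bash
python3 -m inch '{"dr":[[0,0,-2],[0,0,-5],[0,0,-8],[0,0,-12],[0,0,-16],[0,0,-20],[0,0,-21],[0,0,-21]],"dp":[[-3,0,0],[-8,0,0],[-14,0,0],[-20,0,0],[-26,0,0],[-30,0,0],[-32,0,0],[-32,0,0]],"grip":[-1,-1,-1,-1,-1,-1,-1,-1]}'
python3 - <<'E'
from h import *
st(); s=snap('wrist','w3')
hsv=cv2.cvtColor(s['frame'],cv2.COLOR_RGB2HSV)
m=((hsv[...,1]<45)&(hsv[...,2]>150)).astype(np.uint8)
n,l,stt,c=cv2.connectedComponentsWithStats(m)
for i in range(1,n):
    if stt[i,4]>300:
        pts=np.argwhere(l==i)[:,::-1].astype(np.float32); r=cv2.minAreaRect(pts); print(stt[i],np.round(r[0]),r[1],r[2],[ray(s,p,.0318).round(4).tolist() for p in cv2.boxPoints(r)])
E
```

```text
time_s: 7.48
ee_pos: [0.4134, -0.3346, 0.2713]
ee_rot: [[-0.27, 0.963, -0.003], [0.963, 0.27, -0.001], [0.0, -0.003, -1.0]]
wrist_force: [-0.8, -0.8, 0.4]
opening: 0.0854
7.475 [ 0.4134 -0.3346  0.2713] [[-0.27, 0.963, -0.003], [0.963, 0.27, -0.001], [0.0, -0.003, -1.0]] [-13.  14.  56. 102. -13.  70. 153.] [-0.8 -0.8  0.4] 0.0854339238398639
[362 143  27  33 450] [375. 159.] (32.0, 26.0) 90.0 [[0.3577, -0.2545, 0.0318], [0.3501, -0.2272, 0.0318], [0.3833, -0.2148, 0.0318], [0.3911, -0.2427, 0.0318]]
[418 143  17  34 464] [426. 160.] (15.02893352508545, 33.498226165771484) 5.19442892074585 [[0.3756, -0.1835, 0.0318], [0.3403, -0.1941, 0.0318], [0.3373, -0.1778, 0.0318], [0.3725, -0.1668, 0.0318]]
[380 144  37  31 565] [398. 159.] (30.0, 36.0) 90.0 [[0.3535, -0.2352, 0.0318], [0.3429, -0.1974, 0.0318], [0.3738, -0.1851, 0.0318], [0.3846, -0.2238, 0.0318]]
[ 272  147   39   82 2247] [291. 188.] (28.728601455688477, 80.05440521240234) 8.530765533447266 [[0.4753, -0.3251, 0.0318], [0.384, -0.3367, 0.0318], [0.3801, -0.3055, 0.0318], [0.4715, -0.2918, 0.0318]]
[ 182  195   29   75 1866] [196. 232.] (26.292789459228516, 73.71965026855469) 3.1798300743103027 [[0.5572, -0.4155, 0.0318], [0.4663, -0.429, 0.0318], [0.46, -0.4, 0.0318], [0.5506, -0.3846, 0.0318]]
[ 394  255  160   77 4750] [468. 304.] (167.9066925048828, 54.73085403442383) 19.47030258178711 [[0.536, -0.1688, 0.0318], [0.4653, -0.1718, 0.0318], [0.4825, 0.0449, 0.0318], [0.5577, 0.0582, 0.0318]]
[116 261  47  58 627] [138. 286.] (17.612930297851562, 67.35086059570312) 29.744882583618164 [[0.6374, -0.4843, 0.0318], [0.5481, -0.4576, 0.0318], [0.5543, -0.4381, 0.0318], [0.6446, -0.4639, 0.0318]]
[ 239  286   27   65 1500] [251. 318.] (24.47024917602539, 63.21733474731445) 3.4682295322418213 [[0.6496, -0.3225, 0.0318], [0.5605, -0.3397, 0.0318], [0.5544, -0.3104, 0.0318], [0.6433, -0.2916, 0.0318]]
```

View pics/w3.png

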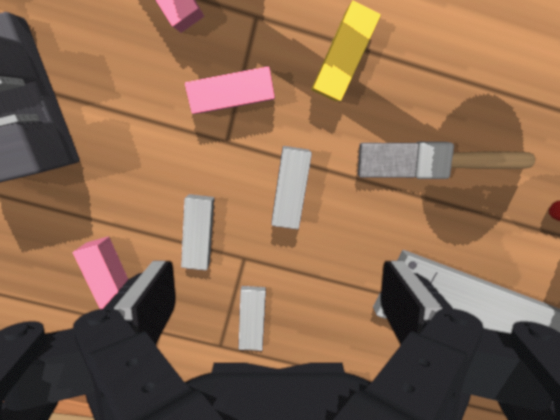

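The picture shows the 31.8 mm block at (291,188), the 20 mm at (197,232) and the 12 mm at (252,318). The brush at (405,160) is clear of the fingers.

```bash
python3 - <<'E'
from h import *
goal([.4426,-.3127,.006],97.9)
s=load('w3'); hsv=cv2.cvtColor(s['frame'],cv2.COLOR_RGB2HSV)
c=[(196.5,232)]
r=((196,232),(26.3,73.7),3.18); b=np.array([ray(s,p,.02) for p in cv2.boxPoints(r)]); print(b.mean(0),np.degrees(np.arctan2(*(b[0]-b[1]+b[3]-b[2])[1::-1])),np.linalg.norm(b[0]-b[1]),np.linalg.norm(b[1]-b[2]))
E
```

```text
dp [ 1.16  3.33 26.53] dr [-0.11 -0.06  7.88]
[ 0.5134455  -0.40857111  0.02      ] 9.031448570757373 0.09471145102244623 0.030641885773610926
```

```bash
python3 -m inch '{"dr":[[0,0,3],[0,0,8],[0,0,8],[0,0,8],[0,0,8],[0,0,8],[0,0,8],[0,0,8],[0,0,8],[0,0,8]],"dp":[[0.5,1.5,4],[1.2,3.3,9],[1.2,3.3,14.5],[1.2,3.3,19.5],[1.2,3.3,23.5],[1.2,3.3,25.5],[1.2,3.3,26.5],[1.2,3.3,26.5],[1.2,3.3,26.5],[1.2,3.3,26.5]],"grip":[-0.3,-0.3,-0.3,-0.3,-0.3,-0.3,-0.3,-0.3,1,1]}' 90
python3 -m inch '{"dr":[[0,0,0],[0,0,0],[0,0,0],[0,0,0]],"dp":[[0,0,0],[0,0,0],[0,0,0],[0,0,0]],"grip":[1,1,1,1]}'
python3 - <<'E'
from h import *
st()
E
```

```text
time_s: 8.78
ee_pos: [0.445, -0.313, 0.0089]
ee_rot: [[-0.138, 0.99, 0.003], [0.99, 0.138, -0.001], [-0.001, 0.003, -1.0]]
wrist_force: [-1.5, 0.4, 6.3]
opening: 0.0303
time_s: 9.28
ee_pos: [0.445, -0.3129, 0.0089]
ee_rot: [[-0.138, 0.99, 0.003], [0.99, 0.138, -0.001], [-0.001, 0.003, -1.0]]
wrist_force: [-0.2, 0.9, 6.1]
opening: 0.0305
9.275 [ 0.445  -0.3129  0.0089] [[-0.138, 0.99, 0.003], [0.99, 0.138, -0.001], [-0.001, 0.003, -1.0]] [ -2.  35.  42. 114. -34.  43. 159.] [-0.2  0.9  6.1] 0.03051632713298798
```

```bash
python3 -m inch '{"dr":[[0,0,0],[0,0,0],[0,0,8],[0,0,18],[0,0,28],[0,0,38],[0,0,48],[0,0,58],[0,0,68],[0,0,78]],"dp":[[0,0,-3],[0,0,-7],[0,0,-11],[1,1,-13],[2.5,2,-13],[4,3,-13],[5.5,4,-13],[7,5,-13],[8.5,5.5,-13],[10,6,-13]],"grip":[1,1,1,1,1,1,1,1,1,1]}'
python3 - <<'E'
from h import *
st()
goal([.524,-.165,.12],-5.2)
E
```

```text
time_s: 10.52
ee_pos: [0.4889, -0.2032, 0.1366]
ee_rot: [[0.942, 0.336, -0.001], [0.336, -0.942, 0.002], [-0.001, -0.002, -1.0]]
wrist_force: [-0.8, 0.2, -7.3]
opening: 0.0304
10.525 [ 0.4889 -0.2032  0.1366] [[0.942, 0.336, -0.001], [0.336, -0.942, 0.002], [-0.001, -0.002, -1.0]] [-34.  37.  73. 112. -40.  63.  75.] [-0.8  0.2 -7.3] 0.030366904278841145
dp [ 4.59 -2.42  1.66] dr [-0.1   0.05 24.85]
```

```bash
python3 -m inch '{"dr":[[0,0,8],[0,0,17],[0,0,24.8],[0,0,24.8],[0,0,24.8]],"dp":[[1.5,-0.8,0],[3,-1.6,1],[4.6,-2.4,1.7],[4.6,-2.4,1.7],[4.6,-2.4,1.7]],"grip":[1,1,1,1,1]}'
python3 - <<'E'
from h import *
st()
snap('scene','s3')
s=snap('wrist','w4')
goal([.5204,-.1189,.034],-5.2)
E
```

```text
time_s: 11.15
ee_pos: [0.5236, -0.1668, 0.1201]
ee_rot: [[0.997, -0.084, -0.001], [-0.084, -0.997, -0.0], [-0.001, 0.0, -1.0]]
wrist_force: [-0.3, -0.4, -7.2]
opening: 0.03
11.15 [ 0.5236 -0.1668  0.1201] [[0.997, -0.084, -0.001], [-0.084, -0.997, -0.0], [-0.001, 0.0, -1.0]] [-38.  44.  76. 110. -48.  66.  52.] [-0.3 -0.4 -7.2] 0.0300409026018248
dp [-0.76 -4.78  8.66] dr [-0.02 -0.01  0.31]
```

View pics/w4.png

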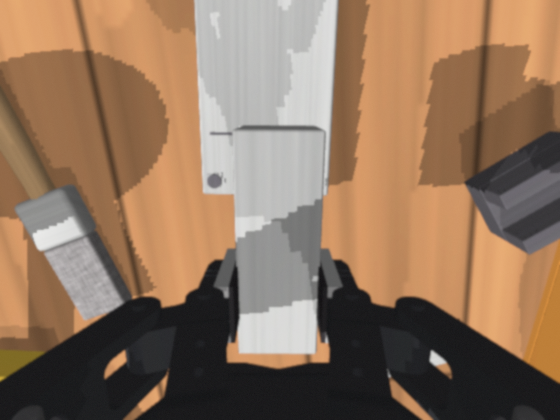

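The picture shows the 31.8 mm block held square, with the base end below it at (204..327,193). The camera sits on the hinge side and could meet the raised plate. So I'll set the block down on the outer part of the base, then turn the hand half round and regrasp it.

```bash
python3 - <<'E'
from h import *
s=load('w4')
for p in [(204,193),(327,193),(198,60),(334,60)]: print(ray(s,p,.022).round(4))
g=[.5163,-.1643,.034]; goal(g,-5.2)
E
```

```text
[ 0.4727 -0.1519  0.022 ]
[ 0.5602 -0.1593  0.022 ]
[ 0.4814 -0.0641  0.022 ]
[ 0.5688 -0.0715  0.022 ]
dp [-0.78 -0.22  8.66] dr [-0.02 -0.01  0.31]
```

```bash
python3 -m inch '{"dr":[[0,0,0.5],[0,0,0.5],[0,0,0.5],[0,0,0.5],[0,0,0.5],[0,0,0.5]],"dp":[[-0.8,-0.2,3],[-0.8,-0.2,6],[-0.8,-0.2,8],[-0.8,-0.2,8.5],[-0.8,-0.2,8.8],[-0.8,-0.2,8.9]],"grip":[1,1,1,1,1,1]}'
python3 -m inch '{"dr":[[0,0,0],[0,0,0],[0,0,0],[0,0,0],[0,0,0]],"dp":[[0,0,0],[0,0,0],[0,0,0],[0,0,-3],[0,0,-7]],"grip":[-0.3,-0.3,-0.3,-0.3,-0.3]}'
python3 - <<'E'
from h import *
st()
E
```

```text
time_s: 12.0
ee_pos: [0.5175, -0.1642, 0.032]
ee_rot: [[0.996, -0.093, 0.001], [-0.093, -0.996, -0.0], [0.002, 0.0, -1.0]]
wrist_force: [-0.6, -0.6, -6.4]
opening: 0.03
time_s: 12.62
ee_pos: [0.5164, -0.1636, 0.1018]
ee_rot: [[0.996, -0.094, -0.001], [-0.094, -0.996, 0.0], [-0.001, -0.0, -1.0]]
wrist_force: [0.8, 0.3, -0.2]
opening: 0.0553
12.625 [ 0.5164 -0.1636  0.1018] [[0.996, -0.094, -0.001], [-0.094, -0.996, 0.0], [-0.001, -0.0, -1.0]] [-38.  45.  75. 112. -49.  64.  52.] [ 0.8  0.3 -0.2] 0.05528965114257962
```

```bash
python3 -m inch '{"dr":[[0,0,0],[0,0,8],[0,0,18],[0,0,28],[0,0,38],[0,0,48],[0,0,58],[0,0,68],[0,0,78],[0,0,88]],"dp":[[0,1,-3],[0,3,-5],[0,4,-6],[0,5,-6],[0,5,-6],[0,5,-6],[0,5,-6],[0,5,-6],[0,5,-6],[0,5,-6]],"grip":[-0.3,-0.3,-0.3,-0.3,-0.3,-0.3,-0.3,-0.3,-0.3,-0.3]}'
python3 -m inch '{"dr":[[0,0,10],[0,0,20],[0,0,30],[0,0,40],[0,0,50],[0,0,60],[0,0,70],[0,0,80],[0,0,90],[0,0,92]],"dp":[[0,0,0],[0,0,0],[0,0,0],[0,0,0],[0,0,0],[0,0,0],[0,0,0],[0,0,0],[0,0,0],[0,0,0]],"grip":[-0.3,-0.3,-0.3,-0.3,-0.3,-0.3,-0.3,-0.3,-0.3,-0.3]}'
python3 - <<'E'
from h import *
st()
b=np.array([.531,-.002]);px=np.array([-.094,-.9956])
g=b+.174*px; goal([*g,.037],174.6)
s=snap('top','t3'); s2=snap('scene','s4')
o=np.vstack([cv2.resize(s['frame'][180:260,240:340],None,fx=4,fy=4)[:300],cv2.resize(s2['frame'][150:275,210:335],None,fx=3.2,fy=2.4)]) 
cv2.imwrite('pics/c4.png',o[:,:,::-1])
E
```

```text
time_s: 13.88
ee_pos: [0.5122, -0.2137, 0.1616]
ee_rot: [[-0.064, -0.998, 0.001], [-0.998, 0.064, -0.0], [-0.0, -0.001, -1.0]]
wrist_force: [-0.1, 0.6, -0.5]
opening: 0.0554
time_s: 15.12
ee_pos: [0.5122, -0.2137, 0.1616]
ee_rot: [[-0.996, 0.093, 0.001], [0.093, 0.996, -0.0], [-0.0, 0.0, -1.0]]
wrist_force: [0.1, 0.2, -0.0]
opening: 0.0557
15.125 [ 0.5122 -0.2137  0.1616] [[-0.996, 0.093, 0.001], [0.093, 0.996, -0.0], [-0.0, 0.0, -1.0]] [ -35.   47.   83.  107.  -49.   73. -122.] [ 0.1  0.2 -0. ] 0.05566922227362026
dp [ 0.12  3.85 12.46] dr [0.   0.03 0.05]
```

View pics/c4.png

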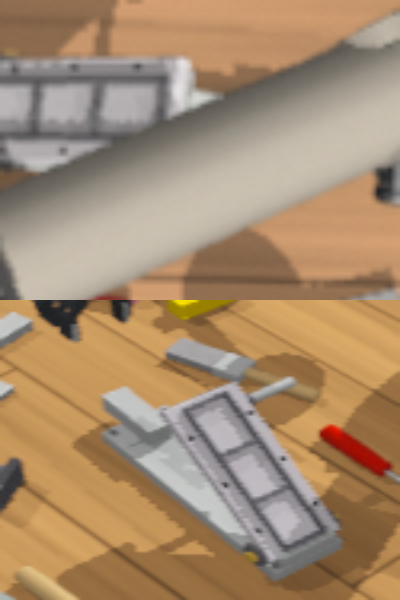

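The scene crop shows the 31.8 mm block lying flat and square on the outer end of the base, with the top still well up.

```bash
python3 -m inch '{"dr":[[0,0,0],[0,0,0],[0,0,0],[0,0,0],[0,0,0],[0,0,0],[0,0,0],[0,0,0],[0,0,0],[0,0,0]],"dp":[[0.1,2,2],[0.1,3.8,5],[0.1,3.8,8.5],[0.1,3.8,11],[0.1,3.8,12.4],[0.1,3.8,12.4],[0.1,3.8,12.4],[0.1,3.8,12.4],[0.1,3.8,12.4],[0.1,3.8,12.4]],"grip":[-0.3,-0.3,-0.3,-0.3,-0.3,-0.3,1,1,1,1]}'
python3 -m inch '{"dr":[[0,0,0],[0,0,0],[0,0,0],[0,0,0],[0,0,0],[0,0,0],[0,0,0]],"dp":[[0,0,-0.5],[0,0,-0.6],[0,1.5,-0.6],[0,3,-0.6],[0,4.3,-0.6],[0,4.6,-0.6],[0,4.6,0.1]],"grip":[1,1,1,1,1,1,1]}'
python3 - <<'E'
from h import *
st()
E
```

```text
time_s: 16.48
ee_pos: [0.5157, -0.1762, 0.0386]
ee_rot: [[-0.996, 0.093, 0.003], [0.093, 0.996, -0.001], [-0.003, -0.0, -1.0]]
wrist_force: [0.7, 0.4, 5.4]
opening: 0.0298
time_s: 17.35
ee_pos: [0.5198, -0.1295, 0.0386]
ee_rot: [[-0.996, 0.092, 0.002], [0.092, 0.996, 0.002], [-0.001, 0.002, -1.0]]
wrist_force: [-9.5, 11.0, 46.4]
opening: 0.0299
17.35 [ 0.5198 -0.1295  0.0386] [[-0.996, 0.092, 0.002], [0.092, 0.996, 0.002], [-0.001, 0.002, -1.0]] [ -40.   53.   74.  115.  -60.   63. -123.] [-9.5 11.  46.4] 0.029906881783615242
```

```bash
python3 -m inch '{"dr":[[0,0,0],[0,0,0],[0,0,0],[0,0,0],[0,0,0],[0,0,0]],"dp":[[0,0,-0.1],[0,0,-0.1],[0,0,-0.1],[0,-1,-3],[0,-4,-8],[0,-8,-12]],"grip":[-0.3,-0.3,-0.3,-0.3,-0.3,-0.3]}'
python3 - <<'E'
from h import *
st()
s2=snap('scene','s5')
# grasp g20 far end at yaw 99-180=-81
a=np.radians(8.5); g=np.array([.5134,-.4086])+.024*np.array([np.cos(a),np.sin(a)])
goal([*g,.12],-81.5); goal([*g,.007],-81.5)
cv2.imwrite('pics/c5.png',cv2.resize(s2['frame'][150:275,210:335],None,fx=3.2,fy=3.2)[:,:,::-1])
E
```

```text
time_s: 18.1
ee_pos: [0.512, -0.21, 0.1576]
ee_rot: [[-0.996, 0.092, 0.0], [0.092, 0.996, -0.001], [-0.0, -0.001, -1.0]]
wrist_force: [1.6, 0.9, -0.2]
opening: 0.0554
18.1 [ 0.512  -0.21    0.1576] [[-0.996, 0.092, 0.0], [0.092, 0.996, -0.001], [-0.0, -0.001, -1.0]] [ -35.   45.   81.  107.  -47.   71. -124.] [ 1.6  0.9 -0.2] 0.05539875300522493
dp [ -4.34 -18.2    4.62] dr [-9.0000e-01 -7.0000e-02 -1.0424e+02]
dp [ -4.23 -18.09  15.92] dr [-9.0000e-01 -7.0000e-02 -1.0424e+02]
```

View pics/c5.png

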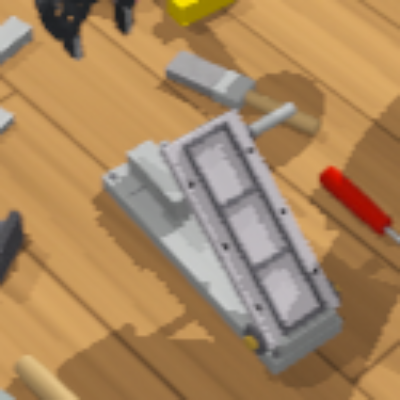

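The crop shows the 31.8 mm block now further in, under the raised end. Now the 20 mm block.

```bash
python3 -m inch '{"dr":[[0,0,-8],[0,0,-18],[0,0,-28],[0,0,-38],[0,0,-48],[0,0,-58],[0,0,-68],[0,0,-78],[0,0,-88],[0,0,-98]],"dp":[[0,-1,0],[-0.5,-3,0],[-1,-5,0],[-1.5,-8,0],[-2,-11,0],[-2.5,-14,0],[-3,-16,0],[-4,-18,0],[-4.3,-18,0],[-4.3,-18,1]],"grip":[-0.3,-0.3,-0.3,-0.3,-0.3,-0.3,-0.3,-0.3,-0.3,-0.3]}'
python3 - <<'E'
from h import *
st()
s=snap('wrist','w5')
hsv=cv2.cvtColor(s['frame'],cv2.COLOR_RGB2HSV)
m=((hsv[...,1]<45)&(hsv[...,2]>150)).astype(np.uint8)
n,l,stt,c=cv2.connectedComponentsWithStats(m)
for i in range(1,n):
    if stt[i,4]>1000:
        pts=np.argwhere(l==i)[:,::-1].astype(np.float32); r=cv2.minAreaRect(pts); b=np.array([ray(s,p,.02) for p in cv2.boxPoints(r)]); print(stt[i],np.round(r[0]),r[1],r[2],b.mean(0).round(4),[np.degrees(np.arctan2(*(v)[1::-1])).round(1) for v in (b[0]-b[1],b[1]-b[2])],np.linalg.norm(b[0]-b[1]),np.linalg.norm(b[1]-b[2]))
E
```

```text
time_s: 19.4
ee_pos: [0.5376, -0.3939, 0.1465]
ee_rot: [[0.051, -0.999, 0.001], [-0.999, -0.051, -0.001], [0.001, -0.001, -1.0]]
wrist_force: [0.9, 0.5, 0.0]
opening: 0.0551
19.4 [ 0.5376 -0.3939  0.1465] [[0.051, -0.999, 0.001], [-0.999, -0.051, -0.001], [0.001, -0.001, -1.0]] [ -0.  38.  50.  92. -31.  65. -30.] [0.9 0.5 0. ] 0.05513027261092473
[ 143   20   69  129 5222] [177.  85.] (127.66073608398438, 42.95311737060547) 77.67527770996094 [ 0.6176 -0.3155  0.02  ] [np.float64(103.9), np.float64(12.5)] 0.030494536705492584 0.08736404118563149
[ 270  169   48  107 3979] [295. 222.] (103.31135559082031, 40.16416931152344) 83.55839538574219 [ 0.5162 -0.4092  0.02  ] [np.float64(99.4), np.float64(10.7)] 0.03143119743454392 0.08886262704754194
```

View pics/w5.png

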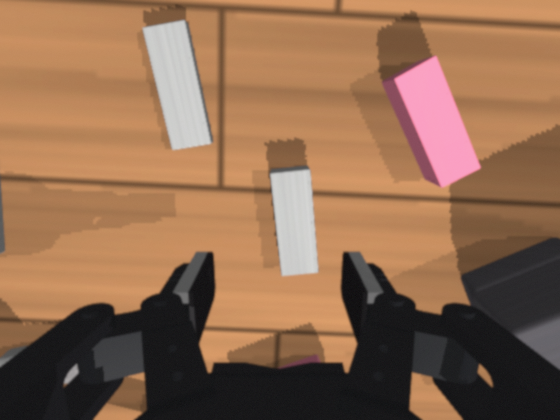

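The picture shows the 20 mm block at (295,222), running up the image, and the 12 mm block at (177,85), out of the way.

```bash
python3 - <<'E'
from h import *
goal([.5387,-.405,.008],-80)
E
```

```text
dp [ 1.25 -0.14 13.68] dr [ 0.04  0.08 -6.9 ]
```

```bash
python3 -m inch '{"dr":[[0,0,-3],[0,0,-7],[0,0,-7],[0,0,-7],[0,0,-7],[0,0,-7],[0,0,-7],[0,0,-7],[0,0,-7],[0,0,-7]],"dp":[[1,0,3],[1.25,-0.1,7],[1.25,-0.1,10.5],[1.25,-0.1,13],[1.25,-0.1,14.1],[1.25,-0.1,14.1],[1.25,-0.1,14.1],[1.25,-0.1,14.1],[1.25,-0.1,14.1],[1.25,-0.1,14.1]],"grip":[-0.3,-0.3,-0.3,-0.3,-0.3,-0.3,1,1,1,1]}' 80
python3 -m inch '{"dr":[[0,0,0],[0,0,0],[0,0,0],[0,0,0],[0,0,0]],"dp":[[0,0,0],[0,0,-3],[0,0,-8],[0,0,-12],[0,0,-14]],"grip":[1,1,1,1,1]}'
python3 - <<'E'
from h import *
b=np.array([.531,-.002]);px=np.array([-.094,-.9956])
st(); g=b+.19*px; goal([*g,.16],174.6)
E
```

```text
time_s: 20.7
ee_pos: [0.5399, -0.4059, 0.0071]
ee_rot: [[0.167, -0.986, 0.002], [-0.986, -0.167, -0.001], [0.001, -0.002, -1.0]]
wrist_force: [-0.2, 1.9, 6.1]
opening: 0.0296
time_s: 21.32
ee_pos: [0.5396, -0.4057, 0.1471]
ee_rot: [[0.167, -0.986, 0.002], [-0.986, -0.167, -0.001], [0.002, -0.002, -1.0]]
wrist_force: [-0.4, -0.6, -3.8]
opening: 0.0295
21.325 [ 0.5396 -0.4057  0.1471] [[0.167, -0.986, 0.002], [-0.986, -0.167, -0.001], [0.002, -0.002, -1.0]] [  2.  38.  48.  90. -30.  65. -24.] [-0.4 -0.6 -3.8] 0.029492840288408432
dp [-21.59  -0.99  -1.32] dr [-1.6000e-01  4.0000e-02  1.0504e+02]
```

```bash
python3 -m inch '{"dr":[[0,0,10],[0,0,20],[0,0,30],[0,0,40],[0,0,50],[0,0,60],[0,0,70],[0,0,80],[0,0,90],[0,0,98]],"dp":[[-1,0,-1],[-3,0,-1.3],[-6,0,-1.3],[-9,-0.2,-1.3],[-12,-0.4,-1.3],[-15,-0.6,-1.3],[-18,-0.8,-1.3],[-20,-1,-1.3],[-21.6,-1,-1.3],[-21.6,-1,-1.3]],"grip":[1,1,1,1,1,1,1,1,1,1]}'
python3 -m inch '{"dr":[[0,0,7],[0,0,7],[0,0,7]],"dp":[[0,0,0],[0,0,0],[0,0,0]],"grip":[1,1,1]}'
python3 - <<'E'
from h import *
st()
b=np.array([.531,-.002]);px=np.array([-.094,-.9956])
s=snap('wrist','w6'); snap('scene','s6')
g=b+.124*px; goal([*g,.075],174.6)
g=b+.124*px; goal([*g,.062],174.6)
E
```

```text
time_s: 22.58
ee_pos: [0.5122, -0.188, 0.1566]
ee_rot: [[-1.0, -0.027, -0.003], [-0.027, 1.0, 0.002], [0.003, 0.002, -1.0]]
wrist_force: [0.2, -1.0, -4.5]
opening: 0.0298
time_s: 22.95
ee_pos: [0.5124, -0.1903, 0.1577]
ee_rot: [[-0.996, 0.092, -0.001], [0.092, 0.996, 0.001], [0.001, 0.001, -1.0]]
wrist_force: [0.2, -0.3, -4.5]
opening: 0.0297
22.95 [ 0.5124 -0.1903  0.1577] [[-0.996, 0.092, -0.001], [0.092, 0.996, 0.001], [0.001, 0.001, -1.0]] [ -37.   43.   80.  108.  -45.   70. -127.] [ 0.2 -0.3 -4.5] 0.029699710355208138
dp [-0.07  6.53  8.31] dr [ 0.03 -0.02  0.1 ]
dp [-0.07  6.53  9.61] dr [ 0.03 -0.02  0.1 ]
```

View pics/w6.png

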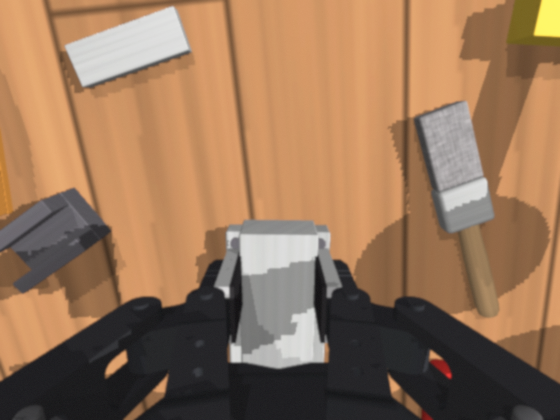

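The 20 mm block is held square at (280,290). I'll place it on the stack.

```bash
python3 -m inch '{"dr":[[0,0,0],[0,0,0],[0,0,0],[0,0,0],[0,0,0],[0,0,0],[0,0,0],[0,0,0],[0,0,0],[0,0,0]],"dp":[[0,0,3],[0,0,6],[-0.1,1,7.2],[-0.1,3,7.2],[-0.1,5,7.2],[-0.1,6.5,7.2],[-0.1,6.5,8.3],[-0.1,6.5,9.1],[-0.1,6.5,9.5],[-0.1,6.5,9.7]],"grip":[1,1,1,1,1,1,1,1,1,1]}'
python3 -m inch '{"dr":[[0,0,0],[0,0,0],[0,0,0],[0,0,0],[0,0,0],[0,0,0]],"dp":[[0,0,0],[0,0,0],[0,0,0],[0,-1,-3],[0,-4,-7],[0,-8,-10]],"grip":[-0.3,-0.3,-0.3,-0.3,-0.3,-0.3]}'
python3 - <<'E'
from h import *
st()
s2=snap('scene','s7');s=snap('top','t7')
o=np.hstack([cv2.resize(s2['frame'][150:275,210:335],None,fx=3.2,fy=3.2),cv2.resize(s['frame'][175:275,235:335],(400,400))])
cv2.imwrite('pics/c7.png',o[:,:,::-1])
E
```

```text
time_s: 24.3
ee_pos: [0.5195, -0.1267, 0.061]
ee_rot: [[-0.996, 0.095, -0.0], [0.095, 0.996, -0.0], [0.0, -0.0, -1.0]]
wrist_force: [-0.0, -0.2, -3.3]
opening: 0.0298
time_s: 25.05
ee_pos: [0.5132, -0.2058, 0.1629]
ee_rot: [[-0.996, 0.091, 0.001], [0.091, 0.996, -0.0], [-0.001, -0.0, -1.0]]
wrist_force: [0.0, 0.3, -0.4]
opening: 0.055
25.05 [ 0.5132 -0.2058  0.1629] [[-0.996, 0.091, 0.001], [0.091, 0.996, -0.0], [-0.001, -0.0, -1.0]] [ -35.   42.   79.  107.  -44.   70. -127.] [ 0.   0.3 -0.4] 0.05500290319617289
```

View pics/c7.png

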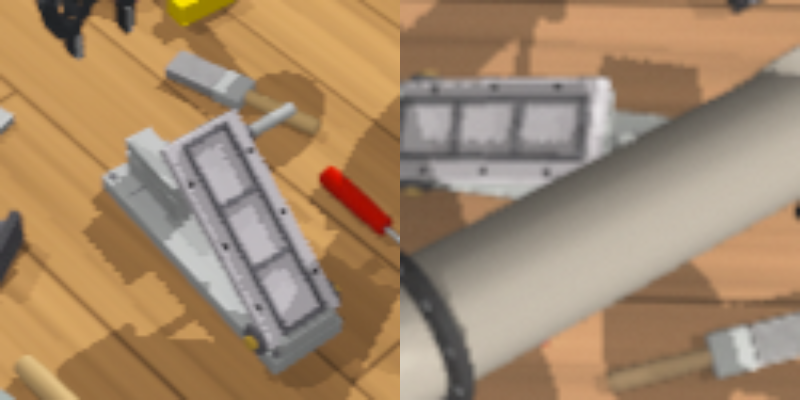

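The crop shows both blocks stacked flush and square, outer ends together at (150,145), under the raised top. Next I regrip the bar to lower it.

```bash
python3 - <<'E'
from h import *
goal([.4454,-.009,.25],-94.8)
E
```

```text
dp [ 8.64 19.47 -8.58] dr [ -0.56   0.11 -90.92]
```

```bash
python3 -m inch '{"dr":[[0,0,-5],[0,0,-15],[0,0,-25],[0,0,-35],[0,0,-45],[0,0,-55],[0,0,-65],[0,0,-75],[0,0,-85],[0,0,-91]],"dp":[[1,0,-4],[3,1,-8.5],[5,3,-8.6],[7,5,-8.6],[8.6,8,-8.6],[8.6,11,-8.6],[8.6,14,-8.6],[8.6,17,-8.6],[8.6,19,-8.6],[8.6,19.5,-8.6]],"grip":[-1,-1,-1,-1,-1,-1,-1,-1,-1,-1]}'
python3 - <<'E'
from h import *
st(); goal([.4454,-.009,.133],-94.8)
s=snap('wrist','w8')
E
```

```text
time_s: 26.4
ee_pos: [0.4445, -0.0015, 0.247]
ee_rot: [[-0.069, -0.998, -0.001], [-0.998, 0.069, 0.001], [-0.001, 0.001, -1.0]]
wrist_force: [0.1, 0.3, -0.3]
opening: 0.0857
26.4 [ 0.4445 -0.0015  0.247 ] [[-0.069, -0.998, -0.001], [-0.998, 0.069, 0.001], [-0.001, 0.001, -1.0]] [ -88.   -5.   80.  114.    6.   67. -104.] [ 0.1  0.3 -0.3] 0.08567211928895004
dp [ 0.75 -0.15 11.4 ] dr [0.05 0.04 0.83]
```

View pics/w8.png

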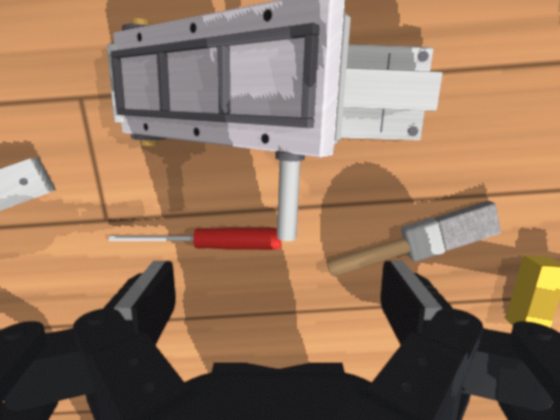

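The picture shows the bar from (288,155) to (288,240) and the stack centred on the base at (390,90).

```bash
python3 - <<'E'
from h import *
s=load('w8')
for z in (.145,.155,.165): print(ray(s,(288,158),z).round(4),ray(s,(288,240),z).round(4))
E
```

```text
[ 0.4793 -0.0106  0.145 ] [ 0.4177 -0.0068  0.145 ]
[ 0.4807 -0.0104  0.155 ] [ 0.4216 -0.0068  0.155 ]
[ 0.4821 -0.0102  0.165 ] [ 0.4256 -0.0067  0.165 ]
```

```bash
python3 -m inch '{"dr":[[0,0,0.8],[0,0,0.8],[0,0,0.8],[0,0,0.8],[0,0,0.8],[0,0,0.8],[0,0,0.8],[0,0,0.8],[0,0,0.8],[0,0,0.8]],"dp":[[0.7,-0.1,3],[0.7,-0.1,7],[0.7,-0.1,10],[0.7,-0.1,11.4],[0.7,-0.1,11.4],[0.7,-0.1,11.4],[0.7,-0.1,11.4],[0.7,-0.1,11.4],[0.7,-0.1,11.4],[0.7,-0.1,11.4]],"grip":[-1,-1,-1,-1,-1,1,1,1,1,1]}' 50
python3 -m inch '{"dr":[[0,0,0],[0,0,0],[0,0,0],[0,0,0],[0,0,0],[0,0,0],[0,0,0],[0,0,0]],"dp":[[0,0,0],[0.5,0,0.75],[1.1,0,1.5],[1.5,0,2.3],[2,0,3.1],[2.4,0,4],[2.75,0,4.8],[2.75,0,4.8]],"grip":[1,1,1,1,1,1,1,1]}'
```

```text
time_s: 27.7
ee_pos: [0.4458, -0.0089, 0.1334]
ee_rot: [[-0.089, -0.996, 0.0], [-0.996, 0.089, 0.002], [-0.002, -0.0, -1.0]]
wrist_force: [1.3, 4.5, -0.4]
opening: 0.0123
time_s: 28.7
ee_pos: [0.4427, -0.0396, 0.0841]
ee_rot: [[-0.091, -0.996, 0.001], [-0.996, 0.091, -0.003], [0.003, -0.001, -1.0]]
wrist_force: [5.1, -3.1, -13.0]
opening: 0.0125
```

```bash
python3 -m inch '{"dr":[[0,0,0],[0,0,0],[0,0,0],[0,0,0]],"dp":[[0.1,0,0.3],[0.2,0,0.6],[0.2,0,0.8],[0.2,0,0.8]],"grip":[1,1,1,1]}'
```

```text
time_s: 29.2
ee_pos: [0.4425, -0.0421, 0.0777]
ee_rot: [[-0.091, -0.996, 0.0], [-0.996, 0.091, -0.002], [0.002, -0.0, -1.0]]
wrist_force: [-2.1, -5.4, 3.1]
opening: 0.0124
```

```bash
python3 -m inch '{"dr":[[0,0,0],[0,0,0],[0,0,0]],"dp":[[0,0,0.2],[0,0,0.3],[0,0,0.3]],"grip":[1,1,1]}'
```

```text
time_s: 29.58
ee_pos: [0.4424, -0.0431, 0.0748]
ee_rot: [[-0.091, -0.996, 0.0], [-0.996, 0.091, -0.004], [0.004, -0.001, -1.0]]
wrist_force: [-2.6, -6.6, 4.2]
opening: 0.0125
```

```bash
python3 -m inch '{"dr":[[0,0,0],[0,0,0],[0,0,0]],"dp":[[0,0,0.2],[0,0,0.3],[0,0,0.3]],"grip":[1,1,1]}'
python3 - <<'E'
from h import *
s2=snap('scene','s9')
cv2.imwrite('pics/c9.png',cv2.resize(s2['frame'][160:270,220:330],None,fx=5,fy=5,interpolation=cv2.INTER_CUBIC)[:,:,::-1])
E
```

```text
time_s: 29.95
ee_pos: [0.4423, -0.0442, 0.0719]
ee_rot: [[-0.092, -0.996, 0.001], [-0.996, 0.092, -0.005], [0.005, -0.001, -1.0]]
wrist_force: [-2.5, -10.3, 6.2]
opening: 0.0123
```

View pics/c9.png

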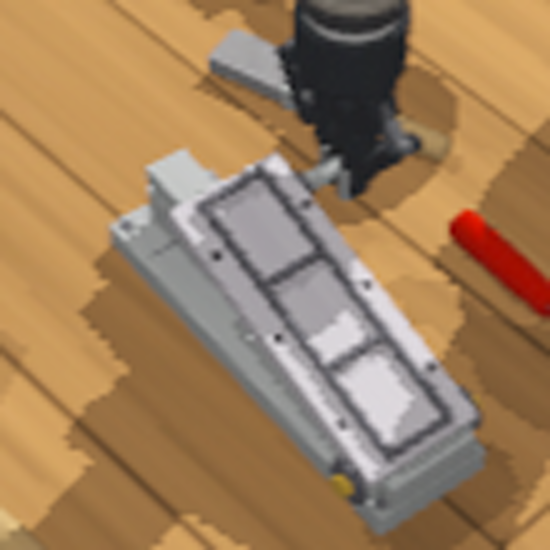

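The scene crop shows the top lowered onto the stack and the gripper still on the bar. To check the height and seat the roller, I'll release and press lightly on the bar's top with shut fingers. That should happen at TCP z ≈ 0.1015.

```bash
python3 -m inch '{"dr":[[0,0,0],[0,0,0],[0,0,0],[0,0,0],[0,0,0],[0,0,0],[0,0,0],[0,0,0]],"dp":[[0,0,0],[0,0,0],[0,0,-3],[0,0,-5],[0,0,-5],[0,0,-5],[0,0,-5],[0,0,-5]],"grip":[-0.5,-0.5,-0.5,-0.5,1,1,1,1]}' 30
python3 -m inch '{"dr":[[0,0,0],[0,0,0],[0,0,0],[0,0,0],[0,0,0],[0,0,0]],"dp":[[0,0,0],[0,0,1],[0,0,1.6],[0,0,2],[0,0,2.2],[0,0,2.2]],"grip":[1,1,1,1,1,1]}'
```

```text
time_s: 31.0
ee_pos: [0.4423, -0.0399, 0.1207]
ee_rot: [[-0.09, -0.996, -0.001], [-0.996, 0.09, -0.0], [0.0, 0.001, -1.0]]
wrist_force: [-0.2, 0.3, 0.3]
opening: 0.0003
time_s: 31.75
ee_pos: [0.4424, -0.0407, 0.1009]
ee_rot: [[-0.091, -0.996, -0.003], [-0.996, 0.091, 0.002], [-0.002, 0.003, -1.0]]
wrist_force: [-8.8, 0.0, 25.7]
opening: -0.0005
```

Contact is at z = 0.1009 against 0.1015 expected, so the top stands at 15° on the stack. Now a look at the nest and the inserts from above.

```bash
python3 -m inch '{"dr":[[0,0,0],[0,0,0],[0,0,0],[0,0,0],[0,0,0],[0,0,0],[0,0,0],[0,0,0],[0,0,0],[0,0,0]],"dp":[[0,0,0],[0,0,0],[0,0,0],[0,0,-3],[-1,0,-8],[-2,0,-13],[-4,-3,-17],[-6,-6,-20],[-8,-9,-22],[-8,-10,-22]],"grip":[1,1,1,1,1,1,1,-1,-1,-1]}'
python3 - <<'E'
from h import *
st(); s=snap('wrist','w10'); snap('top','t10')
E
```

```text
time_s: 33.0
ee_pos: [0.5522, 0.0334, 0.32]
ee_rot: [[-0.086, -0.996, 0.003], [-0.996, 0.086, -0.001], [0.0, -0.003, -1.0]]
wrist_force: [0.1, 0.8, -0.5]
opening: 0.0542
33.0 [0.5522 0.0334 0.32  ] [[-0.086, -0.996, 0.003], [-0.996, 0.086, -0.001], [0.0, -0.003, -1.0]] [-61.  20.  69.  95. -19.  78. -84.] [ 0.1  0.8 -0.5] 0.05420540767983816
```

View pics/w10.png

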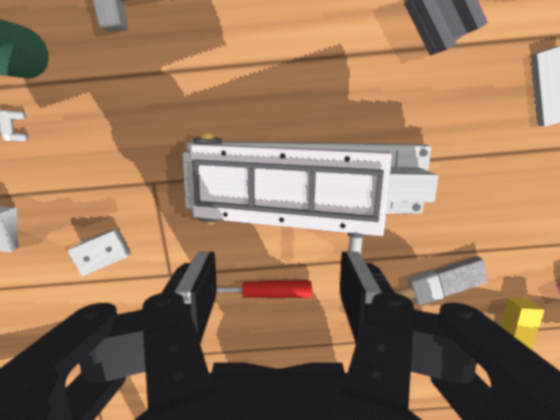

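The picture shows the pockets at (223,184), (281,188) and (343,191), insert b at (98,252) and part of insert a at (5,228). That makes 16 pictures viewed, so from here I work from numbers only.

```bash
cat > nest.py <<'E'
from h import *
H=np.array([.5428,.1225,.034]);
def frame(th,a=5.4):
    a=np.radians(a); px=np.array([-np.sin(a),-np.cos(a),0]); py=np.array([np.cos(a),-np.sin(a),0]); z=np.array([0,0,1.])
    u=px*np.cos(th)+z*np.sin(th); n=np.cross(u,py); n*=np.sign(n[2]); return u,py,n
def onplate(s,p,th,h):
    u,v,n=frame(th); d=s['T'][:3,:3]@np.array([(p[0]-s['cx'])/s['fx'],(p[1]-s['cy'])/s['fy'],1.]); o=s['T'][:3,3]
    P0=H+n*h; t=((P0-o)@n)/(d@n); P=o+d*t-H; return np.array([P@u,P@v])
def pocks(s,box,lo):
    x0,y0,x1,y1=box; g=cv2.cvtColor(s['frame'],cv2.COLOR_RGB2GRAY)
    m=np.zeros_like(g); m[y0:y1,x0:x1]=(g[y0:y1,x0:x1]<lo)*1
    n,l,st,c=cv2.connectedComponentsWithStats(m); i=1+np.argmax(st[1:,4]); w=(l==i).astype(np.uint8)
    cs,hi=cv2.findContours(w,cv2.RETR_CCOMP,cv2.CHAIN_APPROX_NONE)
    return [(cv2.contourArea(q),hh[3]>=0,cv2.boxPoints(cv2.minAreaRect(q))) for q,hh in zip(cs,hi[0]) if cv2.contourArea(q)>700]
E
python3 - <<'E'
from nest import *
for f,box,th in [('w2',(215,190,395,255),0),('w10',(185,150,390,230),.262)]:
    s=load(f); g=cv2.cvtColor(s['frame'],cv2.COLOR_RGB2GRAY)
    print(f,g[box[1]+30,box[0]:box[2]:3].tolist())
    for lo in (100,125):
      for a,hole,b in pocks(s,box,lo):
        for h in (.016,.021,):
          q=np.array([onplate(s,p+(0 if 1 else 0),th,h) for p in b]); print(lo,h,a,hole,'c',(q.mean(0)*1000).round(1),'size',(np.ptp(q,axis=0)*1000).round(1))
E
```

```text
w2 [181, 202, 202, 203, 224, 183, 105, 126, 209, 228, 227, 228, 227, 227, 227, 227, 227, 227, 227, 227, 227, 227, 227, 162, 104, 180, 221, 228, 228, 228, 228, 230, 229, 230, 230, 231, 231, 229, 169, 163, 138, 73, 108, 144, 164, 165, 166, 167, 166, 167, 167, 166, 166, 167, 166, 166, 166, 123, 70, 107]
100 0.016 2167.5 False c [34.4  4.1] size [102.3  59.6]
100 0.021 2167.5 False c [35.6  2.5] size [101.2  59. ]
100 0.016 1498.5 True c [25.2  4.1] size [70.8 47.9]
100 0.021 1498.5 True c [26.5  2.5] size [70.  47.3]
125 0.016 6434.0 False c [96.3  5.7] size [227.9  65.8]
125 0.021 6434.0 False c [96.8  4. ] size [225.4  65.1]
125 0.016 1624.5 True c [169.5   7.5] size [71.1 48. ]
125 0.021 1624.5 True c [169.2   5.9] size [70.4 47.5]
125 0.016 1375.5 True c [25.2  4.1] size [67.8 45. ]
125 0.021 1375.5 True c [26.5  2.4] size [67.1 44.5]
125 0.016 1533.5 True c [97.3  5.8] size [70.2 47.9]
125 0.021 1533.5 True c [97.8  4.2] size [69.5 47.4]
w10 [140, 131, 126, 81, 75, 162, 220, 239, 239, 238, 239, 238, 238, 239, 238, 238, 237, 238, 237, 230, 210, 133, 111, 161, 236, 236, 236, 236, 237, 236, 236, 236, 237, 237, 237, 237, 236, 237, 237, 236, 221, 145, 110, 129, 233, 237, 237, 238, 237, 237, 238, 238, 238, 237, 237, 237, 237, 237, 236, 237, 236, 233, 208, 149, 111, 112, 210, 239, 229]
125 0.016 8879.0 False c [95.7 -0.7] size [230.3  64.5]
125 0.021 8879.0 False c [97.   0.4] size [227.2  63.7]
125 0.016 2555.0 True c [169.5  -0.8] size [70.2 48.7]
125 0.021 2555.0 True c [169.8   0.4] size [69.3 48. ]
125 0.016 2209.0 True c [98.  -0.5] size [71. 49.]
125 0.021 2209.0 True c [99.2  0.7] size [70.1 48.3]
125 0.016 1930.0 True c [26.5 -0.1] size [74.  49.5]
125 0.021 1930.0 True c [28.7  1. ] size [73.  48.8]
```

```bash
python3 -m inch '{"dr":[[0,0,0],[0,0,0],[0,0,0],[0,0,0],[0,0,0],[0,0,0],[0,0,0],[0,0,0],[0,0,0]],"dp":[[-3,0.5,0],[-8,1.5,0],[-13.5,2.5,0],[-19,3.5,0],[-24.5,4.5,2],[-29,5,3],[-32,5.5,4],[-32.3,5.5,4],[-32.3,5.5,4]],"grip":[-0.3,-0.3,-0.3,-0.3,-0.3,-0.3,-0.3,-0.3,-0.3]}'
cat > ins.py <<'E'
from h import *
def faces(s,P,lo=165,r=55):
    "top-face quads near predicted world points"
    hsv=cv2.cvtColor(s['frame'],cv2.COLOR_RGB2HSV); out=[]
    m=((hsv[...,1]<50)&(hsv[...,2]>lo)).astype(np.uint8); m=cv2.morphologyEx(m,cv2.MORPH_CLOSE,np.ones((3,3),np.uint8))
    cs,_=cv2.findContours(m,cv2.RETR_EXTERNAL,cv2.CHAIN_APPROX_NONE)
    for p in P:
        q=proj(s,p); best=[c for c in cs if cv2.contourArea(c)>300 and np.linalg.norm(c[:,0].mean(0)-q)<r]
        if not best: out.append(None); continue
        c=min(best,key=lambda c:np.linalg.norm(c[:,0].mean(0)-q)); hull=cv2.convexHull(c)
        for e in np.linspace(1,15,57):
            a=cv2.approxPolyDP(hull,e,True)
            if len(a)<=4: break
        out.append((cv2.contourArea(c),a[:,0].astype(float)))
    return out
E
python3 - <<'E'
from ins import *
st(); snap('wrist','w11'); snap('scene','s11'); snap('top','t11')
P=[(.497,.425,.02),(.45,.291,.02)]
for f in ('w1','w11','scene0','s11'):
    s=load(f)
    for k,x in zip('ab',faces(s,P)):
        print(f,k,x[0] if x else None, x[1].tolist() if x else None, [ray(s,p,.024)[:2].round(3).tolist() for p in x[1]] if x else '')
s=load('w1'); h=cv2.cvtColor(s['frame'],cv2.COLOR_RGB2HSV); print(h[190:262:6,344].tolist()); 
s=load('w11'); q=proj(s,P[0]).astype(int); h=cv2.cvtColor(s['frame'],cv2.COLOR_RGB2HSV); print(q,h[max(0,q[1]-40):q[1]+40:6,q[0]].tolist())
E
```

```text
time_s: 34.22
ee_pos: [0.5245, 0.3551, 0.2799]
ee_rot: [[-0.093, -0.996, 0.001], [-0.996, 0.093, -0.001], [0.001, -0.001, -1.0]]
wrist_force: [0.1, -0.4, -0.2]
opening: 0.0559
34.225 [0.5245 0.3551 0.2799] [[-0.093, -0.996, 0.001], [-0.996, 0.093, -0.001], [0.001, -0.001, -1.0]] [ -79.   32.   63.   88.  -28.   78. -109.] [ 0.1 -0.4 -0.2] 0.05586348490112082
w1 a 1507.0 [[330.0, 202.0], [361.0, 205.0], [357.0, 252.0], [327.0, 249.0]] [[0.459, 0.414], [0.47, 0.452], [0.533, 0.439], [0.521, 0.401]]
w1 b 1482.0 [[247.0, 187.0], [259.0, 219.0], [221.0, 234.0], [206.0, 208.0]] [[0.421, 0.316], [0.465, 0.322], [0.476, 0.27], [0.439, 0.259]]
w11 a 1569.5 [[204.0, 174.0], [241.0, 175.0], [233.0, 223.0], [202.0, 217.0]] [[0.528, 0.441], [0.523, 0.398], [0.466, 0.415], [0.477, 0.451]]
w11 b 1496.5 [[353.0, 199.0], [363.0, 227.0], [320.0, 248.0], [309.0, 218.0]] [[0.482, 0.27], [0.446, 0.259], [0.423, 0.312], [0.463, 0.323]]
scene0 a 320.0 [[332.0, 320.0], [339.0, 315.0], [376.0, 366.0], [368.0, 364.0]] [[0.652, 0.358], [0.625, 0.361], [0.664, 0.532], [0.675, 0.513]]
scene0 b None None 
s11 a 321.5 [[339.0, 315.0], [376.0, 366.0], [334.0, 323.0]] [[0.625, 0.361], [0.664, 0.532], [0.655, 0.368]]
s11 b None None 
[[14, 132, 182], [14, 132, 178], [30, 3, 158], [0, 1, 212], [138, 10, 126], [0, 1, 200], [60, 1, 202], [30, 3, 200], [138, 10, 124], [30, 1, 187], [30, 3, 193], [13, 128, 133]]
[221 197] [[13, 131, 148], [14, 129, 132], [14, 118, 153], [60, 1, 172], [30, 1, 223], [135, 12, 133], [30, 1, 221], [0, 0, 224], [0, 0, 225], [138, 9, 146], [60, 1, 227], [13, 114, 211], [14, 131, 213], [14, 130, 217]]
```

```bash
python3 - <<'E'
from ins import *
P=[(.497,.425,.02),(.45,.291,.02)]
thin={'a':np.array([-1,.25]),'b':np.array([.1,-1])}
for f in ('w1','w11'):
    s=load(f)
    for k,x in zip('ab',faces(s,P)):
        q=x[1]; g=np.array([ray(s,p,.024)[:2] for p in q]); d=(g-g.mean(0))@thin[k]; o=np.argsort(d)
        T=np.array([ray(s,q[i],.032)[:2] for i in o[:2]]); N=np.array([ray(s,q[i],.016)[:2] for i in o[2:]])
        e=N.mean(0)-T.mean(0); w=[np.linalg.norm(T[0]-T[1]),np.linalg.norm(N[0]-N[1])]
        print(f,k,'c',((T.mean(0)+N.mean(0))/2).round(4),'yaw',np.degrees(np.arctan2(e[1],e[0])).round(1),'L',np.linalg.norm(e).round(4),'W',np.round(w,4))
        T2=np.array([ray(s,q[i],.016)[:2] for i in o[:2]]); N2=np.array([ray(s,q[i],.032)[:2] for i in o[2:]]); print('  flipped L',np.linalg.norm(T2.mean(0)-N2.mean(0)).round(4),np.linalg.norm(T2[0]-T2[1]).round(3),np.linalg.norm(N2[0]-N2[1]).round(3))
E
```

```text
w1 a c [0.4952 0.4267] yaw 165.2 L 0.0582 W [0.0388 0.0401]
  flipped L 0.0693 0.04 0.039
w1 b c [0.4504 0.2913] yaw -72.1 L 0.0601 W [0.0432 0.0397]
  flipped L 0.0521 0.045 0.038
w11 a c [0.4978 0.4267] yaw 164.1 L 0.0607 W [0.0421 0.0386]
  flipped L 0.0519 0.044 0.037
w11 b c [0.4538 0.2904] yaw -75.0 L 0.0579 W [0.0407 0.0386]
  flipped L 0.0576 0.042 0.037
```

```bash
python3 - <<'E'
from h import *
goal([.5013,.4254,.008],-105.4)
E
```

```text
dp [-6.77  3.02 27.24] dr [-0.05  0.05 10.03]
```

```bash
python3 -m inch '{"dr":[[0,0,5],[0,0,10],[0,0,10],[0,0,10],[0,0,10],[0,0,10],[0,0,10],[0,0,10],[0,0,10],[0,0,10]],"dp":[[-4,1.5,3],[-6.8,3,8],[-6.8,3,14],[-6.8,3,19],[-6.8,3,23],[-6.8,3,26],[-6.8,3,27.2],[-6.8,3,27.2],[-6.8,3,27.2],[-6.8,3,27.2]],"grip":[-0.5,-0.5,-0.5,-0.5,-0.5,-0.5,-0.5,-0.5,1,1]}' 80
python3 -m inch '{"dr":[[0,0,0],[0,0,0],[0,0,0],[0,0,0],[0,0,0],[0,0,0],[0,0,0]],"dp":[[0,0,0],[0,0,0],[0,0,-3],[0,0,-8],[0,0,-13],[0,0,-17],[0,0,-17]],"grip":[1,1,1,1,1,1,1]}'
python3 - <<'E'
from nest import *
st(); u,v,n=frame(.262,5.0); print(H+.002*v+u*.17+n*.021, u,v,n)
goal([.51,-.04,.20],-5)
E
```

```text
time_s: 35.62
ee_pos: [0.5011, 0.4275, 0.0096]
ee_rot: [[-0.262, -0.965, 0.002], [-0.965, 0.262, 0.001], [-0.001, -0.001, -1.0]]
wrist_force: [-1.3, -2.7, 6.6]
opening: 0.0383
time_s: 36.5
ee_pos: [0.5019, 0.4286, 0.1807]
ee_rot: [[-0.261, -0.965, 0.005], [-0.965, 0.261, 0.005], [-0.006, -0.004, -1.0]]
wrist_force: [0.6, 0.6, -6.3]
opening: 0.0379
36.5 [0.5019 0.4286 0.1807] [[-0.261, -0.965, 0.005], [-0.965, 0.261, 0.005], [-0.006, -0.004, -1.0]] [ -83.   40.   60.   91.  -36.   70. -121.] [ 0.6  0.6 -6.3] 0.037901612686587954
[ 0.53095561 -0.03582948  0.09831553] [-0.08418146 -0.96219844  0.25901282] [ 0.9961947  -0.08715574  0.        ] [0.02257445 0.25802719 0.96587388]
dp [ 45.01 -13.04  -2.14] dr [-4.4000e-01  6.0000e-02 -1.0016e+02]
```

```bash
python3 -m inch '{"dr":[[0,0,-8],[0,0,-18],[0,0,-28],[0,0,-38],[0,0,-48],[0,0,-58],[0,0,-68],[0,0,-78],[0,0,-88],[0,0,-98]],"dp":[[2,0,-4],[6,-1,-7],[11,-2.5,-7],[16,-4,-7],[21.5,-5.5,-7],[27,-7,-7],[32,-9,-7],[37,-10.5,-7],[41,-12,-7],[43,-13,-7]],"grip":[1,1,1,1,1,1,1,1,1,1]}'
cat > place.py <<'E'
from nest import *
import sys
def target(d,off,hh,lat=.002,dd=0.):
    u,v,n=frame(.262,5.0); P=H+lat*v+u*(d+dd+off)+n*(.021+hh); return P,np.column_stack([v,u,-n])
E
python3 - <<'E'
from place import *
st(); P,R=target(.17,-.0042,.0096+.05); goal(P,R=R)
s=snap('wrist','w12'); g=cv2.cvtColor(s['frame'],cv2.COLOR_RGB2GRAY)
print(g[100:330:5,278].tolist()); 
print(g[250,200:360:4].tolist())
st()
E
```

```text
time_s: 37.75
ee_pos: [0.511, -0.0241, 0.2454]
ee_rot: [[0.992, -0.123, -0.003], [-0.123, -0.992, -0.0], [-0.003, 0.001, -1.0]]
wrist_force: [-0.3, 0.4, -5.8]
opening: 0.0378
37.75 [ 0.511  -0.0241  0.2454] [[0.992, -0.123, -0.003], [-0.123, -0.992, -0.0], [-0.003, 0.001, -1.0]] [-48.  12.  54. 106. -11.  67.   2.] [-0.3  0.4 -5.8] 0.03782367137046136
dp [ 2.08 -1.03  9.05] dr [-14.98   0.46  -2.01]
[182, 195, 181, 181, 182, 181, 182, 183, 182, 183, 181, 156, 113, 115, 183, 184, 184, 185, 184, 186, 186, 185, 125, 128, 126, 126, 136, 159, 159, 158, 160, 147, 84, 84, 85, 153, 156, 155, 178, 226, 226, 225, 226, 120, 124, 128]
[120, 116, 111, 111, 111, 99, 144, 214, 153, 154, 157, 157, 159, 158, 158, 154, 152, 156, 157, 159, 160, 157, 159, 157, 155, 144, 148, 135, 125, 127, 125, 124, 122, 113, 118, 237, 243, 241, 131, 119]
37.8 [ 0.5116 -0.027   0.2457] [[0.993, -0.121, -0.002], [-0.121, -0.993, -0.003], [-0.002, 0.003, -1.0]] [-48.  12.  54. 106. -11.  67.   2.] [ 0.4 -4.2 -5.9] 0.038098289194520706
```

```bash
cat > held.py <<'E'
from h import *
def tool_y(f,zt,row,col=278):
    s=load(f); t=np.array(optics.snapshot('wrist')['tool_from_camera']) 
    d=t[:3,:3]@np.array([(col-s['cx'])/s['fx'],(row-s['cy'])/s['fy'],1.]); o=t[:3,3]; return (o+d*(zt-o[2])/d[2]).round(4)
E
python3 - <<'E'
from held import *
s=load('w12'); g=cv2.cvtColor(s['frame'],cv2.COLOR_RGB2GRAY)
for c in (265,278,290): print(c,g[200:240,c].tolist())
print('top edge',tool_y('w12',-.0224,232),'bottom',tool_y('w12',.0096,208))
E
```

```text
265 [227, 230, 232, 233, 234, 234, 233, 224, 186, 140, 125, 125, 126, 125, 125, 125, 124, 126, 125, 127, 127, 129, 128, 128, 127, 127, 126, 125, 124, 124, 134, 146, 155, 157, 157, 156, 157, 156, 157, 155]
278 [186, 185, 187, 185, 186, 185, 184, 175, 151, 132, 125, 125, 125, 127, 127, 128, 129, 128, 127, 127, 126, 124, 123, 124, 124, 126, 126, 126, 126, 129, 136, 148, 155, 158, 158, 159, 158, 158, 159, 160]
290 [242, 242, 242, 242, 242, 242, 237, 222, 177, 141, 129, 126, 128, 128, 127, 125, 124, 124, 125, 125, 126, 126, 127, 127, 128, 127, 128, 127, 127, 126, 127, 125, 125, 125, 126, 125, 127, 132, 135, 137]
top edge [ 0.0006 -0.0255 -0.0224] bottom [ 0.0007 -0.0254  0.0096]
```

```bash
python3 - <<'E'
from place import *
s=load('w12'); g=cv2.cvtColor(s['frame'],cv2.COLOR_RGB2GRAY)
print(g[150:175,278].tolist())
for r in (157,168): print(r,onplate(s,(278,r),.262,.028))
print(g[185,150:400:3].tolist())
print(g[120,150:400:3].tolist())
E
```

```text
[181, 177, 166, 158, 157, 156, 156, 155, 146, 124, 113, 114, 117, 118, 116, 115, 126, 158, 178, 182, 183, 184, 184, 185, 185]
157 [ 0.13118809 -0.01667266]
168 [ 0.14044919 -0.01692311]
[186, 184, 184, 183, 182, 180, 178, 175, 179, 178, 143, 117, 168, 175, 171, 172, 174, 179, 181, 181, 177, 174, 173, 171, 169, 165, 161, 165, 164, 163, 161, 160, 192, 243, 243, 243, 243, 242, 236, 138, 110, 138, 181, 186, 213, 242, 243, 241, 239, 238, 238, 238, 239, 239, 241, 240, 241, 235, 170, 114, 107, 168, 180, 200, 236, 240, 230, 124, 118, 115, 113, 113, 116, 115, 113, 114, 115, 116, 113, 108, 112, 117, 120, 123]
[61, 115, 121, 122, 123, 116, 81, 93, 123, 130, 144, 180, 178, 180, 183, 187, 187, 187, 184, 180, 183, 178, 175, 175, 176, 171, 168, 154, 150, 149, 149, 151, 234, 243, 185, 133, 230, 239, 205, 113, 107, 175, 181, 187, 224, 242, 242, 240, 239, 239, 240, 240, 239, 241, 240, 239, 240, 230, 125, 112, 124, 182, 131, 49, 67, 227, 194, 117, 114, 111, 117, 117, 116, 116, 115, 117, 117, 115, 111, 107, 108, 116, 120, 122]
```

```bash
python3 - <<'E'
from place import *
s=load('w12'); g=cv2.cvtColor(s['frame'],cv2.COLOR_RGB2GRAY)
for r in (185,120,140):
    row=g[r,250:345].astype(int); print(r,[(250+i,int(x)) for i,x in enumerate(row) if x<150])
    for c in (266,274.5,322,331.5): print(c,(onplate(s,(c,r),.262,.028)*1000).round(1),(onplate(s,(c,r),.262,.021)*1000).round(1))
E
```

```text
185 [(267, 138), (268, 118), (269, 111), (270, 110), (271, 106), (272, 110), (273, 138), (325, 132), (326, 118), (327, 114), (328, 111), (329, 109), (330, 107), (331, 114), (332, 141)]
266 [154.5 -27.4] [154.2 -27.7]
274.5 [154.7 -20.3] [154.4 -20.4]
322 [155.8  19.8] [155.5  20.6]
331.5 [156.   27.8] [155.7  28.8]
120 [(253, 147), (254, 130), (255, 133), (266, 124), (267, 113), (268, 114), (269, 111), (270, 107), (271, 119), (324, 125), (325, 116), (326, 113), (327, 112), (328, 111), (329, 108), (330, 124), (336, 131), (337, 85), (338, 56), (339, 49), (340, 49), (341, 52), (342, 67), (343, 121)]
266 [ 99.8 -25.9] [ 98.2 -26.2]
274.5 [100.  -18.8] [ 98.4 -18.9]
322 [101.2  21.2] [99.6 22. ]
331.5 [101.4  29.1] [99.8 30.2]
140 [(266, 138), (267, 117), (268, 112), (269, 111), (270, 108), (271, 108), (272, 132), (324, 140), (325, 118), (326, 114), (327, 112), (328, 111), (329, 109), (330, 118), (331, 144)]
266 [116.6 -26.4] [115.4 -26.7]
274.5 [116.8 -19.2] [115.6 -19.3]
322 [118.   20.7] [116.8  21.6]
331.5 [118.2  28.7] [117.   29.8]
```

```bash
python3 - <<'E'
from held import *
s=load('w12'); g=cv2.cvtColor(s['frame'],cv2.COLOR_RGB2GRAY)
for r in (212,218,224): print(r,g[r,215:350:2].tolist())
E
```

```text
212 [144, 165, 172, 172, 171, 171, 169, 166, 176, 194, 184, 135, 127, 127, 126, 127, 126, 125, 125, 125, 124, 123, 123, 123, 125, 126, 125, 126, 124, 125, 124, 125, 126, 128, 128, 129, 128, 128, 129, 127, 126, 126, 125, 123, 124, 125, 127, 126, 128, 128, 128, 127, 127, 131, 178, 152, 115, 111, 112, 160, 183, 180, 193, 229, 239, 241, 239, 219]
218 [157, 157, 157, 156, 158, 157, 159, 178, 191, 169, 142, 125, 123, 124, 123, 123, 123, 125, 126, 125, 124, 125, 125, 124, 124, 125, 127, 128, 129, 127, 129, 128, 127, 126, 126, 125, 123, 124, 124, 126, 125, 127, 128, 127, 126, 128, 127, 127, 127, 126, 127, 125, 125, 125, 125, 122, 117, 111, 112, 161, 183, 181, 183, 227, 241, 241, 239, 224]
224 [226, 227, 227, 227, 226, 224, 203, 188, 152, 128, 126, 127, 125, 124, 124, 124, 124, 124, 126, 127, 128, 129, 128, 129, 128, 127, 126, 125, 125, 123, 123, 123, 125, 127, 125, 126, 127, 127, 128, 127, 128, 128, 127, 127, 126, 127, 125, 126, 125, 125, 125, 125, 125, 125, 127, 126, 124, 113, 107, 158, 181, 181, 181, 211, 239, 241, 240, 227]
```

```bash
python3 - <<'E'
from place import *
P,R=target(.17,-.0045,.0096+.04); goal(P,R=R)
E
```

```text
dp [ 2.06 -0.64 10.05] dr [-15.     0.49  -2.38]
```

```bash
python3 -m inch '{"dr":[[-5,0,-1],[-10,0.2,-2],[-15,0.5,-2.4],[-15,0.5,-2.4],[-15,0.5,-2.4],[-15,0.5,-2.4],[-15,0.5,-2.4]],"dp":[[1,0,2],[2,-0.6,5],[2.1,-0.6,8],[2.1,-0.6,10],[2.1,-0.6,10],[2.1,-0.6,10],[2.1,-0.6,10]],"grip":[1,1,1,1,1,1,1]}'
python3 - <<'E'
from held import *
from place import *
s=snap('wrist','w13'); P,R=target(.17,-.0045,.0096+.04); goal(P,R=R)
g=cv2.cvtColor(s['frame'],cv2.COLOR_RGB2GRAY)
print([(i,int(x)) for i,x in enumerate(g[60:240,278],60)][::2])
for r in (110,150,190,215): print(r,[(200+2*i,int(x)) for i,x in enumerate(g[r,200:360:2])])
E
```

```text
time_s: 38.78
ee_pos: [0.5353, -0.0178, 0.1482]
ee_rot: [[0.997, -0.081, -0.016], [-0.083, -0.963, -0.257], [0.005, 0.258, -0.966]]
wrist_force: [0.8, 0.3, -4.4]
opening: 0.0382
dp [-0.28  0.03  0.33] dr [-0.09 -0.34  0.16]
[(60, 222), (62, 223), (64, 223), (66, 222), (68, 222), (70, 222), (72, 222), (74, 222), (76, 222), (78, 222), (80, 221), (82, 221), (84, 221), (86, 222), (88, 222), (90, 221), (92, 222), (94, 222), (96, 222), (98, 222), (100, 222), (102, 221), (104, 221), (106, 221), (108, 221), (110, 221), (112, 220), (114, 221), (116, 220), (118, 221), (120, 221), (122, 221), (124, 220), (126, 220), (128, 220), (130, 220), (132, 220), (134, 220), (136, 221), (138, 221), (140, 221), (142, 220), (144, 220), (146, 220), (148, 219), (150, 219), (152, 219), (154, 219), (156, 219), (158, 219), (160, 219), (162, 219), (164, 217), (166, 195), (168, 198), (170, 174), (172, 147), (174, 139), (176, 90), (178, 75), (180, 96), (182, 100), (184, 98), (186, 107), (188, 207), (190, 234), (192, 234), (194, 234), (196, 234), (198, 234), (200, 234), (202, 234), (204, 234), (206, 229), (208, 169),
[... 3327 characters left out ...]
24), (244, 124), (246, 122), (248, 121), (250, 122), (252, 121), (254, 122), (256, 123), (258, 124), (260, 124), (262, 123), (264, 123), (266, 123), (268, 123), (270, 123), (272, 124), (274, 125), (276, 126), (278, 126), (280, 126), (282, 126), (284, 126), (286, 125), (288, 124), (290, 123), (292, 123), (294, 122), (296, 124), (298, 123), (300, 123), (302, 124), (304, 125), (306, 125), (308, 125), (310, 127), (312, 126), (314, 127), (316, 125), (318, 125), (320, 126), (322, 123), (324, 146), (326, 176), (328, 198), (330, 233), (332, 237), (334, 236), (336, 234), (338, 222), (340, 173), (342, 131), (344, 113), (346, 113), (348, 113), (350, 113), (352, 111), (354, 110), (356, 109), (358, 109)]
```

```bash
python3 - <<'E'
from held import *
zt=.0529
print('nest',tool_y('w13',zt-.007,190,267.5), tool_y('w13',zt-.007,110,(214.5+320)/2))
print('ins',tool_y('w13',.005,215,279.5))
print('ins end bottom',tool_y('w13',.0096,208),'top',tool_y('w13',-.0224,230))
print('wall23 top rows 176..187.5 ->', tool_y('w13',zt-.007,177), tool_y('w13',zt-.007,187.5))
E
```

```text
nest [-0.0051 -0.0254  0.0459] [-0.0049 -0.0683  0.0459]
ins [ 0.0013 -0.0235  0.005 ]
ins end bottom [ 0.0007 -0.0254  0.0096] top [ 0.0006 -0.0263 -0.0224]
wall23 top rows 176..187.5 -> [ 0.0007 -0.0327  0.0459] [ 0.0007 -0.0268  0.0459]
```

```bash
python3 -m inch '{"dr":[[0,-0.3,0.1],[0,-0.3,0.1],[0,-0.3,0.1],[0,-0.3,0.1],[0,-0.3,0.1]],"dp":[[-0.3,0,0.5],[-0.64,0.07,1.2],[-0.64,0.07,2.2],[-0.64,0.07,2.9],[-0.64,0.07,2.9]],"grip":[1,1,1,1,1]}'
python3 -m inch '{"dr":[[0,0,0],[0,0,0]],"dp":[[0,0,0],[0,0,0]],"grip":[1,1]}'
cat > rel.py <<'E'
from held import *
from place import *
import sys
def dark(row,lo,hi,t=135):
    x=[i for i in range(lo,hi) if row[i]<t]; 
    runs=[]; 
    for i in x:
        if runs and i-runs[-1][1]<=1: runs[-1][1]=i
        else: runs.append([i,i])
    return [r for r in runs if r[1]-r[0]>=4]
def rel(f):
    s=snap('wrist',f); g=cv2.cvtColor(s['frame'],cv2.COLOR_RGB2GRAY)
    print('col278',dark(g[:,278],100,235)); print('cols r120-225')
    for r in (130,160,180,190,200,212,216,220): print(r,dark(g[r],195,345))
E
python3 - <<'E'
from rel import *
rel('w14'); P,R=target(.17,-.0045,.0096); goal(P,R=R)
E
```

```text
time_s: 39.8
ee_pos: [0.5272, -0.0258, 0.1187]
ee_rot: [[0.996, -0.082, -0.025], [-0.086, -0.962, -0.258], [-0.003, 0.26, -0.966]]
wrist_force: [-1.4, 0.1, -4.8]
opening: 0.0383
time_s: 40.05
ee_pos: [0.5281, -0.0253, 0.1197]
ee_rot: [[0.996, -0.082, -0.023], [-0.085, -0.962, -0.258], [-0.001, 0.259, -0.966]]
wrist_force: [-0.1, 0.1, -5.2]
opening: 0.0379
col278 [[185, 201], [208, 229]]
cols r120-225
130 [[220, 234], [329, 342]]
160 [[221, 234], [325, 340]]
180 [[222, 235], [324, 339]]
190 [[222, 338]]
200 [[222, 250], [275, 337]]
212 [[223, 231], [238, 337]]
216 [[223, 229], [237, 336]]
220 [[223, 227], [234, 336]]
dp [ 0.38 -0.02  1.37] dr [-0.02  0.01  0.13]
```

```bash
python3 - <<'E'
from held import *
s=load('w14'); g=cv2.cvtColor(s['frame'],cv2.COLOR_RGB2GRAY)
print(g[176:212,278].tolist()); print(g[176:212,262].tolist()); print(g[214,300:345].tolist()); print(g[218,300:345].tolist())
print('nest',tool_y('w14',.0163,175,280.5),'ins',tool_y('w14',.005,215,279.5))
for r in (185,188,190,200,201.5): print(r,tool_y('w14',.0163,r))
print('end',tool_y('w14',.0096,207.5))
E
```

```text
[175, 153, 145, 144, 145, 145, 144, 143, 142, 129, 97, 67, 59, 63, 67, 67, 67, 66, 67, 65, 65, 65, 64, 74, 99, 126, 140, 143, 143, 142, 142, 137, 130, 124, 123, 122]
[216, 193, 166, 153, 150, 149, 148, 149, 142, 124, 90, 66, 63, 68, 70, 71, 68, 67, 67, 66, 65, 65, 71, 107, 163, 203, 218, 222, 222, 223, 221, 206, 169, 135, 124, 121]
[123, 123, 123, 125, 124, 125, 125, 125, 125, 125, 126, 126, 125, 126, 125, 127, 125, 126, 125, 126, 125, 123, 122, 112, 91, 74, 73, 76, 76, 76, 76, 76, 77, 77, 77, 79, 100, 136, 161, 172, 174, 174, 174, 172, 171]
[126, 126, 126, 126, 126, 126, 126, 126, 126, 126, 125, 126, 124, 124, 123, 124, 124, 123, 124, 125, 124, 124, 124, 124, 121, 111, 94, 83, 75, 75, 76, 76, 75, 77, 77, 80, 110, 147, 169, 174, 175, 175, 173, 172, 170]
nest [ 0.0018 -0.0394  0.0163] ins [ 0.0013 -0.0235  0.005 ]
185 [ 0.0007 -0.0347  0.0163]
188 [ 0.0007 -0.0333  0.0163]
190 [ 0.0007 -0.0323  0.0163]
200 [ 0.0007 -0.0274  0.0163]
201.5 [ 0.0007 -0.0267  0.0163]
end [ 0.0007 -0.0257  0.0096]
```

```bash
python3 -m inch '{"dr":[[0,0,0],[0,0,0],[0,0,0],[0,0,0],[0,0,0],[0,0,0]],"dp":[[0.05,-0.03,0.3],[0.05,-0.03,0.6],[0.05,-0.03,0.9],[0.05,-0.03,1.1],[0.05,-0.03,1.3],[0.05,-0.03,1.3]],"grip":[1,1,1,1,1,1]}'
python3 - <<'E'
from rel import *
P,R=target(.17,-.0045,.0096); goal(P,R=R)
E
```

```text
time_s: 41.25
ee_pos: [0.5278, -0.0286, 0.1067]
ee_rot: [[0.996, -0.082, -0.024], [-0.085, -0.962, -0.258], [-0.002, 0.259, -0.966]]
wrist_force: [1.0, 0.5, -5.5]
opening: 0.0378
dp [0.38 0.   0.02] dr [-0.01  0.07  0.13]
```

```bash
python3 -m inch '{"dr":[[0,0,0],[0,0,0],[0,0,0]],"dp":[[0,0,0.1],[0,0,0.2],[0,0,0.2]],"grip":[1,1,1]}'
```

```text
time_s: 41.62
ee_pos: [0.5281, -0.0288, 0.1058]
ee_rot: [[0.996, -0.082, -0.024], [-0.085, -0.963, -0.257], [-0.002, 0.258, -0.966]]
wrist_force: [-3.2, 1.8, 5.3]
opening: 0.0383
```

Contact with the floor. I release and retreat square to the plate, then check.

```bash
python3 -m inch '{"dr":[[0,0,0],[0,0,0],[0,0,0],[0,0,0],[0,0,0],[0,0,0],[0,0,0],[0,0,0]],"dp":[[0,0,0],[0,0,0],[0,0,-0.5],[0,0,-2],[0,0,-5],[0,0,-9],[0,-2,-12],[0,-5,-14]],"grip":[-0.45,-0.45,-0.45,-0.45,-0.45,-0.45,-0.45,-0.45]}'
python3 -m inch '{"dr":[[0,0,0],[0,0,0]],"dp":[[0,0,0],[0,0,0]],"grip":[-0.45,-0.45]}'
python3 - <<'E'
from rel import *
s=snap('wrist','w15'); g=cv2.cvtColor(s['frame'],cv2.COLOR_RGB2GRAY)
u,v,n=frame(.262,5.0)
for nm,d,h in [('thick top',.14,.053),('thin top',.20,.037),('wall23',.135,.028),('wallend',.205,.028),('thick bottom',.14,.021)]:
    print(nm,proj(s,H-.0016*v+u*d+n*h).round(1))
c=int(proj(s,H-.0016*v+u*.17+n*.045)[0]); print(c,[(i,int(x)) for i,x in enumerate(g[100:330,c],100)][::3])
for r in (210,225,240): print(r,dark(g[r],150,400,140))
goal([.48,.27,.28],17)
E
```

```text
time_s: 42.62
ee_pos: [0.5363, 0.0554, 0.2299]
ee_rot: [[0.996, -0.085, -0.02], [-0.087, -0.963, -0.256], [0.002, 0.257, -0.966]]
wrist_force: [0.5, 0.2, -0.1]
opening: 0.0624
time_s: 42.88
ee_pos: [0.5351, 0.0545, 0.2276]
ee_rot: [[0.996, -0.082, -0.023], [-0.085, -0.962, -0.258], [-0.001, 0.259, -0.966]]
wrist_force: [-0.0, -0.3, -0.6]
opening: 0.0618
thick top [277.2 230.4]
thin top [277.1 288.4]
wall23 [277.2 215. ]
wallend [277.1 288.4]
thick bottom [277.2 218.1]
277 [(100, 242), (103, 241), (106, 241), (109, 241), (112, 241), (115, 240), (118, 227), (121, 224), (124, 162), (127, 143), (130, 105), (133, 111), (136, 180), (139, 239), (142, 238), (145, 238), (148, 238), (151, 237), (154, 238), (157, 237), (160, 237), (163, 238), (166, 236), (169, 233), (172, 220), (175, 221), (178, 221), (181, 220), (184, 219), (187, 219), (190, 219), (193, 218), (196, 218), (199, 219), (202, 218), (205, 177), (208, 144), (211, 79), (214, 67), (217, 70), (220, 119), (223, 126), (226, 124), (229, 184), (232, 212), (235, 212), (238, 212), (241, 176), (244, 117), (247, 117), (250, 180), (253, 212), (256, 213), (259, 213), (262, 213), (265, 215), (268, 216), (271, 167), (274, 119), (277, 136), (280, 221), (283, 224), (286, 222), (289, 129), (292, 215), (295, 224), (298, 224), (301, 225), (304, 225), (307, 225), (310, 224), (313, 214), (316, 163), (319, 162), (322, 164), (325, 165), (328, 165)]
210 [[247, 311], [330, 363], [367, 376], [385, 393]]
225 [[150, 205], [248, 253], [257, 310], [329, 359]]
240 [[150, 217], [248, 252], [303, 310], [328, 356]]
dp [ -7.35 -18.97 -10.54] dr [ 14.83   2.97 -21.83]
```

The insert is seated: its edges appear at rows 228 and 288, against 230 and 288 predicted for a flat seat. Now insert b.

```bash
python3 - <<'E'
from h import *
goal([.4375,.335,.28],17)
E
```

```text
dp [-12.15 -24.87 -12.11] dr [ 14.83   2.97 -21.83]
```

```bash
python3 -m inch '{"dr":[[0,0,-2],[3,0.5,-5],[6,1,-9],[9,1.5,-13],[12,2,-17],[14,3,-21],[14.8,3,-21.8],[14.8,3,-21.8],[14.8,3,-21.8]],"dp":[[-1,-2,-3],[-3,-6,-6],[-5,-10.5,-9],[-7.5,-15,-11],[-9.5,-19.5,-12],[-11,-23,-12],[-12,-25,-12],[-12,-25,-12],[-12,-25,-12]],"grip":[-0.45,-0.45,-0.45,-0.45,-0.45,-0.45,-0.45,-0.45,-0.45]}'
cat > meas.py <<'E'
from ins import *
def meas(s,P,thin,lo=165):
    x=faces(s,[P],lo)[0]
    if x is None: print('none'); return
    q=x[1]; g=np.array([ray(s,p,.024)[:2] for p in q]); d=(g-g.mean(0))@np.array(thin); o=np.argsort(d)
    T=np.array([ray(s,q[i],.032)[:2] for i in o[:2]]); N=np.array([ray(s,q[i],.016)[:2] for i in o[2:]])
    e=N.mean(0)-T.mean(0); print('px',q.tolist(),'c',((T.mean(0)+N.mean(0))/2).round(4),'yaw',np.degrees(np.arctan2(e[1],e[0])).round(1),'L',np.linalg.norm(e).round(4),'W',[np.linalg.norm(T[0]-T[1]).round(4),np.linalg.norm(N[0]-N[1]).round(4)])
E
python3 - <<'E'
from meas import *
st(); s=snap('wrist','w16')
for lo in (150,165,185): meas(s,(.452,.291,.02),(.3,-1),lo)
E
```

```text
time_s: 44.05
ee_pos: [0.4402, 0.335, 0.2787]
ee_rot: [[0.957, 0.29, 0.002], [0.29, -0.957, -0.001], [0.001, 0.002, -1.0]]
wrist_force: [0.7, -1.3, 0.1]
opening: 0.0621
44.05 [0.4402 0.335  0.2787] [[0.957, 0.29, 0.002], [0.29, -0.957, -0.001], [0.001, 0.002, -1.0]] [-79.  14.  45.  99. -10.  71. -15.] [ 0.7 -1.3  0.1] 0.06212245162513024
px [[292.0, 181.0], [291.0, 228.0], [261.0, 229.0], [260.0, 181.0]] c [0.4518 0.2934] yaw -73.3 L 0.0632 W [np.float64(0.0366), np.float64(0.0371)]
px [[292.0, 181.0], [291.0, 228.0], [261.0, 229.0], [260.0, 181.0]] c [0.4518 0.2934] yaw -73.3 L 0.0632 W [np.float64(0.0366), np.float64(0.0371)]
px [[292.0, 181.0], [291.0, 228.0], [261.0, 229.0], [260.0, 181.0]] c [0.4518 0.2934] yaw -73.3 L 0.0632 W [np.float64(0.0366), np.float64(0.0371)]
```

```bash
python3 - <<'E'
from h import *
goal([.4506,.2963,.008],16.6)
E
```

```text
dp [-0.17  3.97 27.09] dr [ 0.07 -0.08  0.25]
```

```bash
python3 -m inch '{"dr":[[0,0,0.2],[0,0,0.2],[0,0,0.2],[0,0,0.2],[0,0,0.2],[0,0,0.2],[0,0,0.2],[0,0,0.2],[0,0,0.2],[0,0,0.2]],"dp":[[-0.2,2,3],[-0.2,4,8],[-0.2,4,14],[-0.2,4,19],[-0.2,4,23],[-0.2,4,26],[-0.2,4,27.1],[-0.2,4,27.1],[-0.2,4,27.1],[-0.2,4,27.1]],"grip":[-0.5,-0.5,-0.5,-0.5,-0.5,-0.5,-0.5,-0.5,1,1]}' 80
python3 -m inch '{"dr":[[0,0,0],[0,0,0],[0,0,0],[0,0,0],[0,0,0],[0,0,0],[0,0,0]],"dp":[[0,0,0],[0,0,0],[0,0,-3],[0,0,-8],[0,0,-13],[0,0,-19],[0,0,-22]],"grip":[1,1,1,1,1,1,1]}'
python3 - <<'E'
from rel import *
st(); P,R=target(.10,-.005,.0096+.05,lat=-.0016); goal(P,R=R)
E
```

```text
time_s: 45.35
ee_pos: [0.45, 0.2987, 0.0094]
ee_rot: [[0.957, 0.29, 0.002], [0.29, -0.957, 0.002], [0.003, -0.001, -1.0]]
wrist_force: [-1.5, -1.1, 5.9]
opening: 0.038
time_s: 46.22
ee_pos: [0.4498, 0.2983, 0.231]
ee_rot: [[0.957, 0.29, 0.004], [0.29, -0.957, 0.004], [0.005, -0.003, -1.0]]
wrist_force: [0.7, -0.2, -4.6]
opening: 0.0383
46.225 [0.4498 0.2983 0.231 ] [[0.957, 0.29, 0.004], [0.29, -0.957, 0.004], [0.005, -0.003, -1.0]] [-76.  15.  46. 104. -12.  65.  -9.] [ 0.7 -0.2 -4.6] 0.03833996895889499
dp [ 0.99 26.06  9.39] dr [-15.03  -3.1   21.67]
```

```bash
python3 -m inch '{"dr":[[0,0,3],[-2,-0.5,7],[-5,-1,11],[-8,-1.5,15],[-11,-2,18],[-14,-3,21],[-15,-3.1,21.7],[-15,-3.1,21.7],[-15,-3.1,21.7],[-15,-3.1,21.7]],"dp":[[0,3,0],[0.3,8,0],[0.5,13,0],[0.8,18,0],[1,22,1],[1,25,3],[1,26,5.5],[1,26,8],[1,26,9.4],[1,26,9.4]],"grip":[1,1,1,1,1,1,1,1,1,1]}'
python3 -m inch '{"dr":[[0,0,0],[0,0,0]],"dp":[[0,0,0],[0,0,0]],"grip":[1,1]}'
python3 - <<'E'
from rel import *
rel('w17'); P,R=target(.10,-.005,.0096,lat=-.0016); goal(P,R=R)
s=load('w17'); g=cv2.cvtColor(s['frame'],cv2.COLOR_RGB2GRAY)
print(g[160:240,278].tolist()); print(g[180,200:345].tolist()); print(g[215,225:335].tolist())
E
```

```text
time_s: 47.48
ee_pos: [0.5327, 0.0518, 0.1327]
ee_rot: [[0.996, -0.084, -0.028], [-0.088, -0.961, -0.262], [-0.005, 0.263, -0.965]]
wrist_force: [0.1, 0.0, -5.0]
opening: 0.0382
time_s: 47.72
ee_pos: [0.5346, 0.0524, 0.1345]
ee_rot: [[0.996, -0.084, -0.024], [-0.087, -0.962, -0.26], [-0.001, 0.261, -0.965]]
wrist_force: [-0.8, 0.2, -4.6]
opening: 0.0381
col278 [[175, 186], [219, 234]]
cols r120-225
130 [[232, 243], [322, 332]]
160 [[233, 243], [321, 330]]
180 [[234, 329]]
190 [[234, 243], [319, 329]]
200 [[234, 243], [319, 328]]
212 [[235, 244], [318, 328]]
216 [[240, 244], [318, 327]]
220 [[240, 327]]
dp [0.06 0.07 4.81] dr [0.15 0.07 0.03]
[227, 226, 227, 227, 227, 227, 225, 217, 189, 163, 155, 154, 154, 154, 145, 117, 86, 72, 83, 95, 100, 100, 101, 100, 100, 102, 125, 177, 224, 237, 240, 240, 240, 240, 240, 240, 239, 240, 240, 239, 240, 240, 240, 240, 240, 240, 240, 240, 240, 240, 240, 240, 240, 238, 238, 233, 214, 170, 136, 126, 124, 125, 126, 128, 128, 129, 128, 128, 127, 128, 126, 124, 123, 123, 125, 125, 126, 126, 126, 128]
[147, 147, 147, 148, 159, 195, 231, 242, 244, 243, 24
[... 502 characters left out ...]
, 109, 108, 105, 99, 96, 106, 116, 116, 115, 115, 115, 112, 111, 109, 112, 140, 168, 181, 182, 183, 182, 181, 181, 179, 178, 179, 185, 209, 230, 239]
[241, 241, 239, 238, 237, 236, 235, 226, 187, 145, 133, 132, 129, 122, 117, 116, 110, 101, 104, 132, 154, 166, 171, 172, 171, 171, 172, 170, 170, 171, 176, 177, 180, 196, 221, 230, 232, 231, 233, 234, 235, 236, 234, 234, 232, 230, 230, 230, 231, 231, 231, 230, 232, 233, 233, 233, 233, 233, 234, 234, 235, 235, 235, 235, 234, 234, 233, 233, 234, 235, 237, 239, 238, 238, 237, 237, 237, 237, 237, 237, 238, 237, 238, 238, 238, 239, 238, 237, 236, 233, 225, 207, 164, 124, 115, 116, 114, 114, 113, 112, 111, 109, 112, 135, 165, 180, 182, 182, 181, 180]
```

```bash
python3 - <<'E'
from held import *
s=load('w17'); g=cv2.cvtColor(s['frame'],cv2.COLOR_RGB2GRAY)
for r in (222,226,230): print(r,g[r,225:250].tolist(),g[r,300:345].tolist())
print(g[234:250,278].tolist())
z=.0507
print('nest',tool_y('w17',z,200,281),tool_y('w17',z,160,281.5),'wall',tool_y('w17',z,175.5),tool_y('w17',z,186))
print('end',tool_y('w17',.0094,217.2), 'x', tool_y('w17',.005,222,279.5))
E
```

```text
222 [241, 240, 239, 238, 237, 233, 226, 212, 197, 190, 184, 172, 156, 141, 130, 127, 127, 128, 126, 125, 126, 126, 126, 126, 124] [123, 123, 124, 124, 125, 126, 125, 125, 126, 125, 126, 126, 126, 126, 127, 128, 128, 128, 126, 127, 127, 128, 128, 122, 117, 113, 109, 124, 157, 177, 182, 182, 183, 181, 178, 177, 177, 175, 179, 195, 222, 235, 240, 239, 234]
226 [241, 241, 240, 238, 235, 226, 210, 196, 189, 181, 159, 137, 130, 126, 125, 125, 124, 123, 125, 124, 123, 122, 122, 122, 123] [125, 125, 126, 127, 127, 127, 129, 128, 127, 129, 128, 128, 127, 127, 128, 128, 128, 127, 126, 126, 125, 125, 125, 124, 122, 119, 113, 127, 159, 178, 182, 182, 181, 181, 178, 177, 177, 185, 208, 224, 231, 235, 238, 240, 239]
230 [237, 240, 238, 233, 219, 200, 186, 179, 173, 163, 149, 133, 125, 121, 122, 122, 123, 124, 125, 125, 125, 126, 126, 125, 124] [127, 128, 128, 127, 128, 128, 127, 127, 128, 128, 128, 126, 126, 125, 125, 125, 125, 125, 125, 125, 125, 126, 126, 125, 125, 126, 125, 140, 165, 179, 181, 181, 180, 179, 177, 176, 173, 172, 167, 169, 184, 214, 230, 235, 231]
[125, 125, 126, 126, 126, 128, 133, 142, 148, 149, 150, 150, 149, 150, 151, 150]
nest [ 0.0025 -0.0184  0.0507] [ 0.0027 -0.0414  0.0507] wall [ 0.0007 -0.0327  0.0507] [ 0.0007 -0.0266  0.0507]
end [ 0.0007 -0.0211  0.0094] x [ 0.0013 -0.0202  0.005 ]
```

```bash
python3 -m inch '{"dr":[[0,0,0],[0,0,0],[0,0,0],[0,0,0],[0,0,0],[0,0,0]],"dp":[[0.09,-0.35,0.5],[0.09,-0.35,1.5],[0.09,-0.35,2.5],[0.09,-0.35,3.4],[0.09,-0.35,3.4],[0.09,-0.35,3.4]],"grip":[1,1,1,1,1,1]}'
python3 - <<'E'
from rel import *
s=snap('wrist','w18'); P,R=target(.10,-.0087,.0096,lat=-.0016); goal(P,R=R)
g=cv2.cvtColor(s['frame'],cv2.COLOR_RGB2GRAY)
print(g[180:222,278].tolist())
for r in (140,170): print(r,dark(g[r],195,365,140),g[r,215:245:2].tolist(),g[r,318:350:2].tolist())
print(g[226,225:250].tolist(),g[226,310:345].tolist())
for r in (180,185,190,195,200,205): print(r,tool_y('w18',.0164,r),end='')
print(tool_y('w18',.0164,170,280))
E
```

```text
time_s: 48.82
ee_pos: [0.5345, 0.0465, 0.1]
ee_rot: [[0.996, -0.084, -0.025], [-0.087, -0.961, -0.261], [-0.002, 0.262, -0.965]]
wrist_force: [0.6, 0.2, -4.5]
opening: 0.0381
dp [-0.    0.04  1.35] dr [0.19 0.11 0.03]
[224, 225, 224, 224, 223, 213, 185, 162, 153, 153, 153, 153, 152, 152, 142, 116, 82, 61, 60, 63, 67, 67, 67, 67, 67, 67, 66, 65, 67, 82, 111, 137, 149, 150, 152, 148, 143, 133, 125, 123, 124, 124]
140 [[221, 235], [330, 343]] [224, 222, 210, 134, 103, 102, 102, 101, 92, 63, 125, 152, 156, 157, 157] [226, 226, 224, 224, 224, 205, 113, 114, 115, 114, 114, 109, 106, 158, 181, 182]
170 [[222, 236], [327, 341]] [224, 222, 220, 175, 109, 101, 101, 100, 97, 71, 94, 147, 153, 155, 153] [157, 153, 152, 153, 140, 76, 61, 68, 77, 80, 81, 88, 158, 181, 181, 181]
[110, 100, 99, 101, 110, 135, 164, 181, 184, 177, 162, 142, 128, 126, 124, 123, 123, 123, 123, 122, 122, 122, 122, 122, 121] [126, 128, 127, 126, 127, 126, 126, 125, 125, 125, 124, 123, 125, 124, 117, 100, 80, 73, 80, 79, 81, 81, 82, 81, 81, 79, 82, 100, 137, 167, 179, 182, 181, 181, 179]
180 [ 0.0007 -0.0371  0.0164]185 [ 0.0007 -0.0347  0.0164]190 [ 0.0007 -0.0323  0.0164]195 [ 0.0007 -0.0299  0.0164]200 [ 0.0007 -0.0274  0.0164]205 [ 0.0007 -0.025   0.0164][ 0.0016 -0.0418  0.0164]
```

```bash
python3 -m inch '{"dr":[[0,0,0],[0,0,0],[0,0,0],[0,0,0],[0,0,0],[0,0,0]],"dp":[[0.06,0,0.3],[0.06,0,0.7],[0.06,0,1.0],[0.06,0,1.25],[0.06,0,1.4],[0.06,0,1.4]],"grip":[1,1,1,1,1,1]}'
python3 -m inch '{"dr":[[0,0,0],[0,0,0]],"dp":[[0,0,0.1],[0,0,0.1]],"grip":[1,1]}'
```

```text
time_s: 49.98
ee_pos: [0.5344, 0.0428, 0.0866]
ee_rot: [[0.996, -0.084, -0.026], [-0.087, -0.961, -0.261], [-0.003, 0.262, -0.965]]
wrist_force: [-1.5, 0.7, -0.5]
opening: 0.038
time_s: 50.22
ee_pos: [0.5344, 0.0428, 0.0866]
ee_rot: [[0.996, -0.084, -0.026], [-0.088, -0.961, -0.261], [-0.004, 0.262, -0.965]]
wrist_force: [-4.3, 1.7, 8.3]
opening: 0.038
```

Contact with the floor at the expected depth, so I release and retreat.

```bash
python3 -m inch '{"dr":[[0,0,0],[0,0,0],[0,0,0],[0,0,0],[0,0,0],[0,0,0],[0,0,0],[0,0,0]],"dp":[[0,0,0],[0,0,0],[0,0,-0.5],[0,0,-2],[0,0,-5],[0,0,-9],[0,-1,-13],[0,-2,-16]],"grip":[-0.45,-0.45,-0.45,-0.45,-0.45,-0.45,-0.45,-0.45]}'
python3 -m inch '{"dr":[[0,0,0],[0,0,0],[0,0,0]],"dp":[[0,0,0],[0,0,0],[0,0,0]],"grip":[-0.45,-0.45,-0.45]}'
python3 - <<'E'
from rel import *
s=snap('wrist','w19'); g=cv2.cvtColor(s['frame'],cv2.COLOR_RGB2GRAY)
u,v,n=frame(.262,5.0)
for k,d0 in (('p3',.17),('p2',.10)):
  for nm,dd,h in [('thick bot',-.03,.021),('thick top',-.03,.053),('thin top',.03,.037),('wall',-.035,.028)]:
    print(k,nm,[proj(s,H+(-.0016+y)*v+u*(d0+dd)+n*h).round(1).tolist() for y in (-.02,0,.02)])
print([(i,int(x)) for i,x in enumerate(g[100:340,278],100)][::2])
for r in (190,195,200,205,245,255,265): print(r,[(220+2*i,int(x)) for i,x in enumerate(g[r,220:340:2])] if 0 else g[r,225:335:2].tolist())
snap('scene','s19'); snap('top','t19'); st()
E
```

```text
time_s: 51.22
ee_pos: [0.541, 0.1045, 0.2373]
ee_rot: [[0.996, -0.084, -0.023], [-0.087, -0.962, -0.26], [-0.0, 0.261, -0.965]]
wrist_force: [1.6, -0.1, -0.6]
opening: 0.0618
time_s: 51.6
ee_pos: [0.5393, 0.1025, 0.2337]
ee_rot: [[0.996, -0.084, -0.028], [-0.089, -0.961, -0.262], [-0.004, 0.263, -0.965]]
wrist_force: [0.8, -0.3, -0.0]
opening: 0.0621
p3 thick bot [[257.3, 255.7], [278.0, 255.7], [298.7, 255.8]]
p3 thick top [[255.1, 270.8], [277.9, 270.8], [300.7, 270.9]]
p3 thin top [[257.4, 319.6], [278.0, 319.6], [298.6, 319.7]]
p3 wall [[256.8, 253.9], [278.0, 253.9], [299.2, 254.0]]
p2 thick bot [[256.1, 184.9], [278.0, 184.9], [300.0, 184.9]]
p2 thick top [[253.5, 193.4], [277.9, 193.4], [302.2, 193.4]]
p2 thin top [[256.1, 252.9], [278.0, 252.9], [299.9, 252.9]]
p2 wall [[255.4, 181.1], [278.0, 181.1], [300.5, 181.1]]
[(100, 115), (102, 132), (104, 227), (106, 244), (108, 244), (110, 244), (112, 244), (114, 244), (116, 244), (118, 244), (120, 244), (122, 244), (124, 244), (126, 244), (128, 244), (130, 244), (132, 244), (134, 244), (136, 242), (138, 232), (140, 229), (142, 230)
[... 2570 characters left out ...]
, 164, 165, 218, 241, 241, 241, 241, 241, 240, 235, 215, 129, 110, 101, 98, 103, 101, 84, 72, 75, 74, 71, 72, 71, 70, 68, 69, 71, 71, 70, 70, 70, 70, 70, 70, 71, 72, 74, 78, 85, 153, 179, 176, 176, 180, 180, 178, 175, 141, 118, 117, 116, 115]
265 [163, 165, 166, 165, 202, 240, 241, 241, 241, 241, 240, 236, 221, 132, 110, 97, 130, 169, 157, 128, 126, 125, 126, 129, 129, 128, 127, 126, 125, 126, 128, 129, 128, 128, 126, 126, 127, 127, 136, 122, 82, 92, 158, 179, 176, 177, 180, 180, 178, 172, 134, 118, 117, 116, 117]
51.75 [0.5397 0.1029 0.234 ] [[0.996, -0.084, -0.027], [-0.088, -0.961, -0.262], [-0.004, 0.263, -0.965]] [-65.  25.  56.  99.  -6.  71. -14.] [-0.3  0.2  0.1] 0.061847429401362626
```

```bash
python3 - <<'E'
from rel import *
u,v,n=frame(.262,5.0)
def edge(g,c,r0,r1,sg):
    p=cv2.GaussianBlur(g,(5,1),0)[r0:r1,c].astype(float); d=np.diff(p)*sg; i=np.argmax(d); w=d[max(0,i-1):i+2].clip(0); return r0+.5+(w*np.arange(max(0,i-1),max(0,i-1)+len(w))).sum()/w.sum()
for f,items in (('w15',[('p3 thick',.14,.053,222,236,1),('p3 thin',.20,.037,281,296,-1)]),('w19',[('p3 thick',.14,.053,262,276,1),('p3 thin',.20,.037,312,326,-1),('p2 thick',.07,.053,186,198,1),('p2 thin',.13,.037,244,255,-1)])):
    s=load(f); g=cv2.cvtColor(s['frame'],cv2.COLOR_RGB2GRAY)
    for nm,d,h,a,b,sg in items:
        print(f,nm,'seen',[round(edge(g,c,a,b,sg),1) for c in (265,270,277,285,290)],'pred',proj(s,H+u*d+n*h)[1].round(1),'per mm d',(proj(s,H+u*(d+.001)+n*h)-proj(s,H+u*d+n*h))[1].round(2),'per mm h',(proj(s,H+u*d+n*(h+.001))-proj(s,H+u*d+n*h))[1].round(2))
E
```

```text
w15 p3 thick seen [np.float64(228.5), np.float64(228.6), np.float64(228.5), np.float64(228.5), np.float64(228.5)] pred 230.4 per mm d 1.19 per mm h 0.43
w15 p3 thin seen [np.float64(287.7), np.float64(287.7), np.float64(287.7), np.float64(287.5), np.float64(287.6)] pred 288.4 per mm d 1.02 per mm h 0.57
w19 p3 thick seen [np.float64(267.5), np.float64(267.5), np.float64(267.7), np.float64(267.7), np.float64(267.7)] pred 270.8 per mm d 1.04 per mm h 0.52
w19 p3 thin seen [np.float64(317.7), np.float64(317.8), np.float64(317.8), np.float64(318.0), np.float64(318.2)] pred 319.6 per mm d 0.9 per mm h 0.61
w19 p2 thick seen [np.float64(191.5), np.float64(191.5), np.float64(191.5), np.float64(191.5), np.float64(191.5)] pred 193.4 per mm d 1.18 per mm h 0.29
w19 p2 thin seen [np.float64(251.8), np.float64(252.3), np.float64(252.3), np.float64(251.5), np.float64(250.5)] pred 252.9 per mm d 1.01 per mm h 0.45
```

```bash
python3 -m inch '{"dr":[[0,0,0],[0,0,0],[0,0,0]],"dp":[[0,0,-3],[0,0,-5],[0,0,-5]],"grip":[-0.45,-0.45,-0.45]}'
python3 - <<'E'
from h import *
bot.job_done(); st()
E
```

```text
time_s: 52.12
ee_pos: [0.5423, 0.1169, 0.2835]
ee_rot: [[0.996, -0.084, -0.023], [-0.087, -0.962, -0.26], [-0.001, 0.262, -0.965]]
wrist_force: [-0.4, 0.5, 0.3]
opening: 0.0622
the job is handed in; nothing more can be done
the job is handed in; nothing more can be done
```

I handed the job in at about 52 s; no verdict is reported. The top rests on the two gauge blocks at 15 degrees, and both inserts on the bench are seated in the nest.

**What I did**
- I lifted the top to about 0.6 rad and laid the 31.8 mm block on the base with the 20 mm block on it.
- I lowered the roller onto the stack.
- I seated one insert in pocket 3 and the other in pocket 2, thick end to the hinge. Only two inserts were there.

**Last checks**
- **Top angle:** Before the inserts went in, the bar's top was met at 0.1009 m under about 25 N. 15 degrees calls for 0.1015 m. I did not press-check it again afterwards, but the nest walls still appeared where predicted in the last picture.
- **Inserts:** Both were felt to reach the pocket floor at the expected depth. Their top edges then appeared 1 to 3 mm nearer the hinge than predicted, which suggests they slid against the wall. The tilt reading was about 1 mm over the length for both, within measuring error.
- **Disagreement:** The first estimate of the nest's position across the plate was about 3.6 mm off the close-up view. I went by the close-up, and both inserts dropped in cleanly.
- **Not checked:** I had used all 16 picture views before the inserts, so the last checks were numbers from images only. I did not check at the end that the unneeded objects were where they started.

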